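# Show a notched slide's label to the reader

### The arm

A 6-joint arm with a two-finger parallel gripper is mounted at the origin on a cart in front of the work surface, level with it; the furniture and walls round the work are solid. World frame = base frame: x ahead of the robot, y to its left, z up, the work surface at z = 0. Lengths are in m, angles in rad, forces in N, time in s.
With the tool pointing down it reaches from about 0.35 to 0.975 m from the base axis. Payload 4.9 kg.
Tool frame: the origin (TCP) lies between the finger pads; the fingertips stand 22 mm ahead of it and the grasp point (between the pads) lies 3 mm ahead of it (tcp_to_tips is the distance from the TCP to the fingertips, in m); x points along the fingers, y is the direction in which the jaws open and shut, and the axes are right-handed (so a half turn about x gives the same grasp; the last joint's range is limited). The gripper opens to 85 mm and grips with 20 to 120 N. Pads are 22 mm wide; open, the fingers measure 114 mm over their backs; the gripper's body (76 mm by 85 mm) begins 54 mm behind the grasp point. The pads swing forward as they close: fully open they stand 13 mm farther back than shut.
Start: joints at [-1.233, 0.053, 1.613, -0, 1.476, -0.119], TCP at [0.276, -0.561, 0.253] pointing down, gripper open.
Joint ranges: [-3.01, 3.01], [-1.01, 2.22], [0.06, 2.58], [-1.02, 4.17], [0.09, 2.62], [-3.14, 3.14]. Speed limits (rad/s): [2.57, 2.57, 3.14, 3.14, 3.14, 3.14].

### API

Orientations are given as a rotation vector (axis times angle).
In Python, from workcell import * gives the robot as it stands.
- The arm moves only by the shell command python3 -m creep 'ROWS' [OPENING] [FORCE]. ROWS is JSON, a list of rows, each a list of 4 numbers: the shift along the world's x, y, z in cm, then the turn about the world's z in degrees. In form: [[tx, ty, tz, yaw], ...]. A call has 1 to 10 rows; each row is the pose to reach, as a shift and turn from the pose commanded when the call began; what a row does not reach only later rows make up. A row lasts 1/12 s, in which the tool goes at most 41.7 mm and 7.16 degrees, less where a joint would pass 70% of its speed; a pose out of reach is approached as far as the arm can. A call with a gripper value outside its range is refused whole. OPENING is the finger opening in cm, from 0 to 8.54, set as the call begins (- or left out, the last holds). The fingers move at their own pace and stop on an object; FORCE is the grip in N (left out, the last holds). Time passes only in rows, so rows that repeat a pose let the fingers close. It gives the time, the measured TCP pose, the force and the opening at its end, in the units of the state.
- observe(): the state, without advancing time (a new reading comes with each control period).
- snapshot(name): name is "scene" or "top"; returns the picture (420x560x3 uint8, red, green, blue); there is no depth.
- get_calibration(name): a dict with "intrinsics" (3x3 intrinsics, pixels), "pose" (4x4, takes a point from camera to world coordinates). Camera axes: x right, y up, looking along -z (the intrinsics and any distortion apply to the point x, -y, -z); pixel columns grow to the right and rows downward; lengths in m; the calibration is good to about 2 mm. A picture is of the moment at which its call begins. get_calibration takes no time and is no camera call.
- close_job(): hands the job in, once; it reports no verdict.
The state is a dict: "time": time; "joints": joint angles; "dq": joint speeds; "joint_efforts": joint torques, N m; "tool_pos": TCP position; "orientation": TCP orientation; "contact_force": force on the tool from outside, world axes, zero at the start; "ft_torque": the same for the moment, N m; "opening": opening from 0.0 (shut) to 1.0 (fully open).
Only numpy, scipy, OpenCV 4.12 (cv2) and the standard library are available. Lean on these libraries where they do the work, as an engineer would, in place of code of your own. Each camera call takes 0.05 s, during which the arm holds its last target.

### The job

Wake the label reader by pressing the keys on its keypad one at a time: first the round key, then the square key, then the bar-shaped key. Then take the one glass plate with a small corner notch out of the slide rack, leaving the two plates with square corners where they stand, and hold it about 14 cm in front of the reader's slanted lens, so that the frosted label field at its notched end is centred before the lens with the label side turned up, squarely facing the lens. Finish still holding the plate there, still and in the gripper alone, without putting it down or letting go.

Things in the scene. Friction and masses are not known exactly. Their poses are not given: they have to be found in the camera images.
- notched_plate: wanted clear-glass plate, 90 x 5 x 50 mm, 55 g, standing on a long edge in one rack slot, lower edge 5 mm and top edge 55 mm above the bench. Origin: middle of its lower edge; x along its length to the notched, frosted end; y through its thickness, out of the label side; z up. A square 10 x 10 mm notch is cut from its upper corner at the +x end. Middle (x within 12 mm of 0) is free for the fingers
- label_centre (a point): middle of the pale frosted label field (24 x 34 mm, x = 20 to 44, z = 4 to 38 mm) on the notched plate's +y face, at (32, 2.5, 21) mm in the plate's frame; axes parallel to the plate's, y out of the label side. Seen from the label side with the plate standing, the notch is at the top left. It shows through the glass from behind too
- plain_plate_a: a plain clear-glass plate of the same size as the notched one, standing in a slot of the rack, with a pale frosted field at one end but with four full square corners: not wanted, stays in the rack. Origin: middle of its lower edge; x along its 90 mm length, y through its 5 mm thickness, z up
- plain_plate_b: a plain clear-glass plate of the same size as the notched one, standing in a slot of the rack, with a pale frosted field at one end but with four full square corners: not wanted, stays in the rack. Origin: middle of its lower edge; x along its 90 mm length, y through its 5 mm thickness, z up
- slide_rack: grey slotted block fixed to the bench, 116 x 150 x 20 mm, at any yaw. Origin: centre of its underside; x along the slots, z up. Three slots, about 93 mm long, 6.5 mm wide, 15 mm deep, lie at y = -55, 0 and +55 mm; the three plates stand in them in any order and are drawn straight up
- label_reader: white fixed label reader: foot 110 x 110 x 14 mm (x from -45 to 65 mm), upright post 20 mm thick at x = 45 mm, carrying the reader head at about 0.3 m height. Origin: on the bench under the foot; its front faces -x of its frame, z up
- reader_head: head of the reader, a white box 56 x 72 x 50 mm (from z = -61 to -8 mm) with a round black lens 38 mm across. Origin: centre of the lens face, 290 mm above the bench; z points out of the lens along its line of sight, 45 degrees down and to the front of the reader (towards the robot); y level, x up and to the front
- focus_point (a point): the point 140 mm straight in front of the lens (z = 140 mm in the head's frame), about 191 mm above the bench, where the middle of the label should be; axes as those of the head
- keypad: grey keypad fixed to the bench, 70 x 150 x 24 mm, with three white spring keys in a row along y, 42 mm apart. Origin: centre of its underside, z up, front faces -x
- key_round_top (a point): middle of the top face of the round key, 24 mm across, the key at y = +42 mm (left) in the keypad's frame. Unpressed it stands 35 mm above the bench and 11 mm above the keypad's panel
- key_square_top (a point): middle of the top face of the square key, 22 x 22 mm, the key at y = 0 (middle) in the keypad's frame. Unpressed it stands 35 mm above the bench and 11 mm above the keypad's panel
- key_bar_top (a point): middle of the top face of the bar-shaped key, 40 mm in x by 13 mm in y, the key at y = -42 mm (right) in the keypad's frame. Unpressed it stands 35 mm above the bench and 11 mm above the keypad's panel
- key_round (a joint): round key: travel of this key in m: 0 when up, 0.005 when fully down; goes straight down against a spring (about 1.2 N to start, 4.2 N at the bottom) and comes back by itself; 3.5 mm counts as pressed
- key_square (a joint): square key: travel of this key in m: 0 when up, 0.005 when fully down; goes straight down against a spring (about 1.2 N to start, 4.2 N at the bottom) and comes back by itself; 3.5 mm counts as pressed
- key_bar (a joint): bar-shaped key: travel of this key in m: 0 when up, 0.005 when fully down; goes straight down against a spring (about 1.2 N to start, 4.2 N at the bottom) and comes back by itself; 3.5 mm counts as pressed

How it is judged:
On the way, in this order (a step that is already met when the one before it is completed fails the run):
1. the round key is pressed, the others up (value of joint key_round above 0.0035 m and value of joint each of key_square, key_bar below 0.0015 m), for 0.05 s.
2. then the square key is pressed, the others up (value of joint key_square above 0.0035 m and value of joint each of key_round, key_bar below 0.0015 m), for 0.05 s.
3. then the bar-shaped key is pressed, the others up (value of joint key_bar above 0.0035 m and value of joint each of key_round, key_square below 0.0015 m), for 0.05 s.
4. the notched plate is drawn up out of the rack (height (world z) of notched_plate above 0.05 m and contact force between notched_plate and the fingers above 0.5 N), for 0.2 s.
At the end, for the whole second after the job is handed in: The gripper alone holds the notched plate, still; the middle of its frosted label is 100 to 180 mm in front of the lens and within 30 mm sideways of its axis, label side up and square to the lens within 0.4 rad; both plain plates within 20 mm of where they stood (x of label_centre in the frame of reader_head between -0.03 and 0.03 m and y of label_centre in the frame of reader_head between -0.03 and 0.03 m and z of label_centre in the frame of reader_head between 0.1 and 0.18 m and angle between the y axis of notched_plate and the z axis of reader_head, either way round below 0.4 rad and angle between notched_plate's own y axis and vertical below 1.2 rad and height (world z) of label_centre above 0.1 m and linear speed of notched_plate below 0.05 m/s and contact force between notched_plate and the fingers above 0.5 N and contact force between notched_plate and slide_rack below 0.05 N and contact force between notched_plate and label_reader below 0.05 N and distance of each of plain_plate_a, plain_plate_b from where it was at the start of the episode below 0.02 m); the arm keeps its last pose, push and grip.
It fails at once if two keys are pressed at the same time (value of joint each of key_round, key_square above 0.0025 m or value of joint each of key_square, key_bar above 0.0025 m or value of joint each of key_round, key_bar above 0.0025 m).
It fails at once if a plain plate is taken out of the rack or knocked over (distance of any of plain_plate_a, plain_plate_b from where it was at the start of the episode above 0.03 m or angle between any of plain_plate_a, plain_plate_b's own z axis and vertical above 0.35 rad).
It also fails if it takes over 56 s, if anything falls off the work surface, if the arm or the gripper's body presses on something with over 40 N, if the wrist force passes 120 N, or if a joint passes its speed limit or range.

## Working session

There is one attempt and no reset: what is moved stays moved. The work goes in short steps, Python scripts to look and compute and a shell command to move; the robot and the scene stay as the last step left them, time stands still between calls to the robot, and variables do not carry over. Pictures are saved under pics/ and viewed, and the job is handed in when it is done.

```bash
ls -la; mkdir -p pics; python3 - <<'E'
from workcell import *
import cv2
print(observe())
for n in ("scene","top"):
    im=snapshot(n); c=get_calibration(n); print(n,c)
    cv2.imwrite(f"pics/{n}0.png",im[:,:,::-1])
E
python3 -m creep --help | head -40
```

```text
total 12
drwxr-xr-x  3 agent agent 4096 Dec  6 16:32 .
drwxr-xr-x 23 root  root  4096 Dec  6 16:32 ..
drwxr-xr-x  2 agent agent 4096 Dec  6 16:32 pics
{'time': 0.0, 'joints': array([-1.23299266e+00,  5.33164872e-02,  1.61424772e+00, -1.30017057e-05,
        1.47599142e+00, -1.19039379e-01]), 'dq': array([-0.00111573, -0.00039361,  0.0014742 , -0.00029861, -0.00049755,
        0.00026429]), 'joint_efforts': array([ 1.39732951e-03, -3.93679655e+01, -3.70176530e+01, -2.54661904e-05,
        7.12899680e-03,  6.93886079e-06]), 'tool_pos': array([ 0.27548723, -0.56038797,  0.25211564]), 'orientation': array([ 1.96813471,  0.45957473, -1.96859375]), 'contact_force': array([-0.16127598, -0.23089102,  0.97811149]), 'ft_torque': array([-0.06615686, -0.02553543, -0.0033772 ]), 'opening': 0.9989197342693064}
scene {'intrinsics': array([[532.59549309,   0.        , 279.83015945],
       [  0.        , 532.59549309, 208.1474166 ],
       [  0.        ,   0.        ,   1.        ]]), 'pose': array([[ 0.8340756 ,  0.22052232, -0.50565581, -0.2098809 ],
       [-0.55160457,  0.32161056, -0.76960967, -1.14832829],
       [-0.00709186,  0.9208347 ,  0.38988865,  0.77530505],
       [ 0.        ,  0.        ,  0.        ,  1.        ]])}
top {'intrinsics': array([[386.05667892,   0.        , 278.01542731],
       [  0.        , 386.05667892, 209.1415668 ],
       [  0.        ,   0.        ,   1.        ]]), 'pose': array([[-0.01099575,  0.99699068, -0.07673769,  0.45627466],
       [-0.99951454, -0.00872142,  0.02991013,  0.03362947],
       [ 0.02915086,  0.07702932,  0.99660258,  1.28967643],
       [ 0.        ,  0.        ,  0.        ,  1.        ]])}invalid input: not JSON, or not a number
```

View pics/scene0.png

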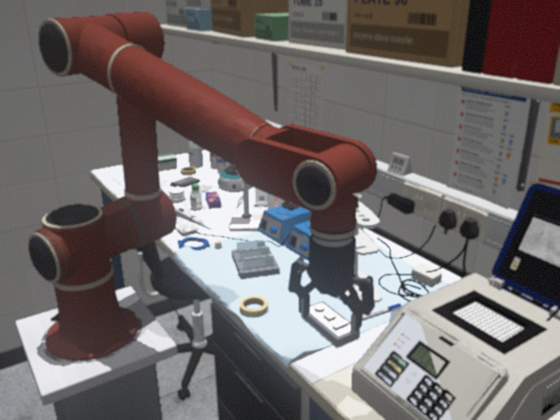

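View pics/top0.png

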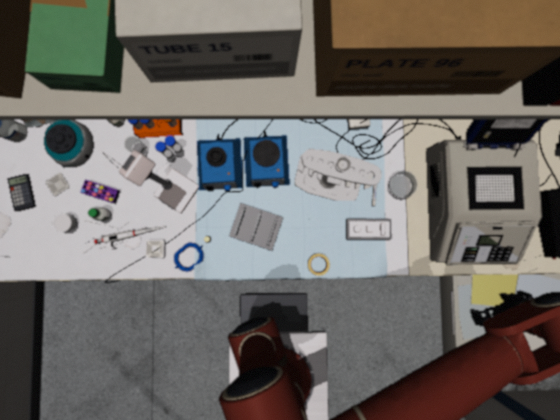

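```bash
python3 - <<'E'
import cv2
t=cv2.imread("pics/top0.png"); s=cv2.imread("pics/scene0.png")
cv2.imwrite("pics/t_reader.png",cv2.resize(t[130:230,90:220],None,fx=6,fy=6,interpolation=cv2.INTER_CUBIC))
cv2.imwrite("pics/t_rack.png",cv2.resize(t[190:260,210:310],None,fx=8,fy=8,interpolation=cv2.INTER_CUBIC))
cv2.imwrite("pics/t_key.png",cv2.resize(t[205:255,330:410],None,fx=9,fy=9,interpolation=cv2.INTER_CUBIC))
cv2.imwrite("pics/s_reader.png",cv2.resize(s[150:290,165:300],None,fx=4,fy=4,interpolation=cv2.INTER_CUBIC))
E
```

```text
(no output)
```

View pics/t_reader.png

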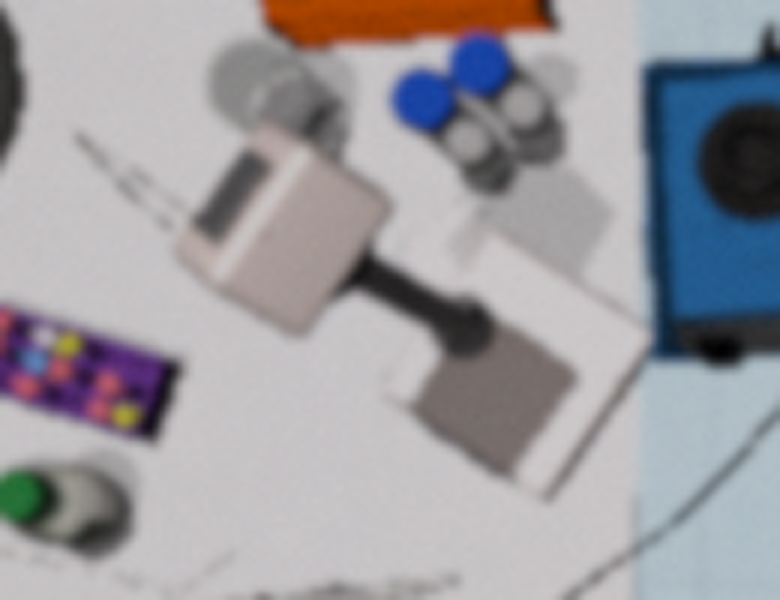

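View pics/t_rack.png

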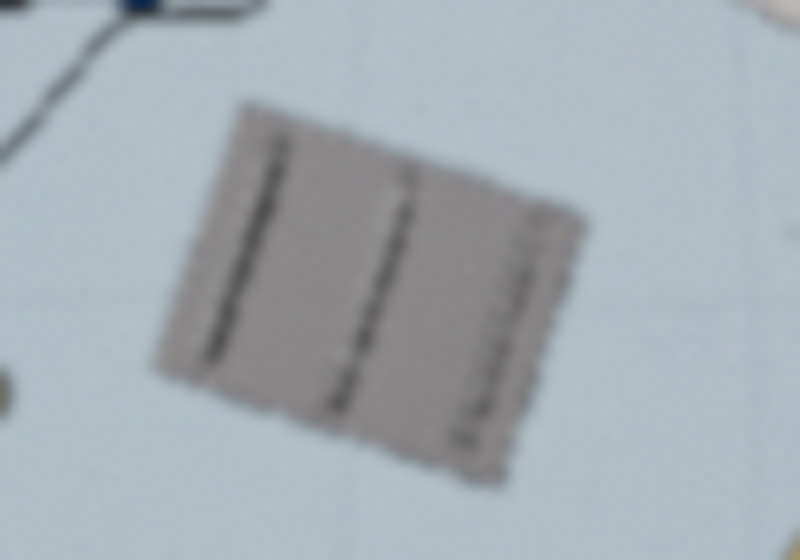

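View pics/t_key.png

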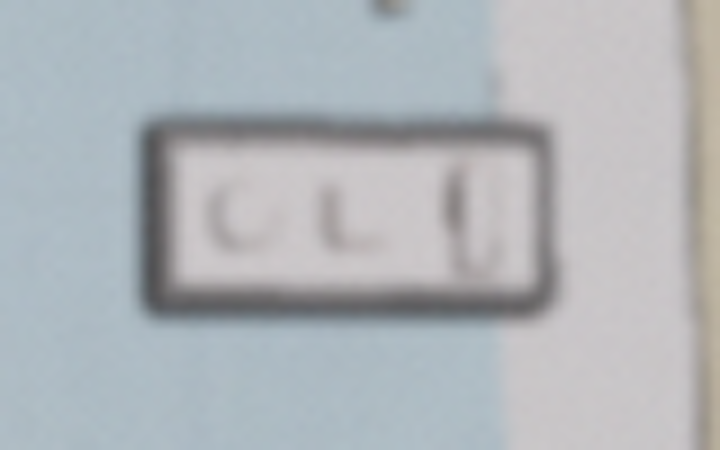

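View pics/s_reader.png

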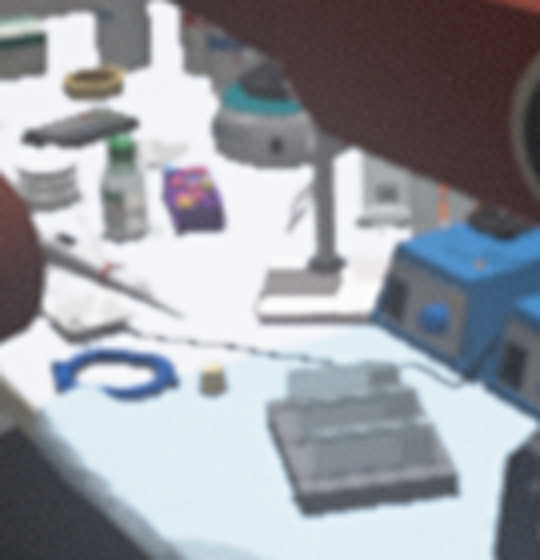

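```bash
cat > h.py <<'E'
from workcell import *
import numpy as np, cv2
def ray(name,u,v,z):
    c=get_calibration(name);K=c["intrinsics"];T=c["pose"]
    d=np.linalg.inv(K)@np.array([u,v,1.]); d=T[:3,:3]@np.array([d[0],-d[1],-d[2]])
    o=T[:3,3]; return o+d*(z-o[2])/d[2]
def proj(name,p):
    c=get_calibration(name);K=c["intrinsics"];T=c["pose"]
    q=T[:3,:3].T@(np.asarray(p,float)-T[:3,3]); q=K@np.array([q[0],-q[1],-q[2]]); return q[:2]/q[2]
E
python3 - <<'E'
from h import *
s=cv2.imread("pics/scene0.png")
a=s[232:285,225:290]
a=cv2.resize(a,None,fx=11,fy=11,interpolation=cv2.INTER_CUBIC).astype(float)
a=np.clip((a-80)*1.8,0,255).astype(np.uint8)
cv2.imwrite("pics/s_rack.png",a)
np.set_printoptions(precision=4,suppress=True)
print("rack");P=[]
for x,y in [(245,100),(590,215),(500,488),(155,370)]:
    p=ray("top",210+x/8,190+y/8,.02);P.append(p);print(p)
P=np.array(P);print(P.mean(0),np.linalg.norm(np.diff(P,axis=0),axis=1))
print("slots")
for x,y in [(285,135),(210,362),(410,165),(340,412),(540,215),(465,440)]: print(ray("top",210+x/8,190+y/8,.02))
print("foot");P=[]
for x,y in [(490,235),(650,340),(550,497),(390,392)]:
    p=ray("top",90+x/6,130+y/6,.014);P.append(p);print(p)
P=np.array(P);print(P.mean(0),np.linalg.norm(np.diff(P,axis=0),axis=1))
print("post",ray("top",90+465/6,130+330/6,.014),ray("top",90+365/6,130+265/6,.29))
print("head top")
for x,y in [(270,125),(390,205),(300,335),(180,245)]:print(ray("top",90+x/6,130+y/6,.35))
print("keypad")
P=[]
for x,y in [(145,120),(550,128),(552,310),(145,310)]:
    p=ray("top",330+x/9,205+y/9,.012);P.append(p);print(p)
print(np.mean(P,0))
for x,y in [(245,215),(350,217),(480,220)]:print(ray("top",330+x/9,205+y/9,.035))
E
```

```text
rack
[0.5771 0.1185 0.02  ]
[ 0.5283 -0.0231  0.02  ]
[0.4169 0.0151 0.02  ]
[0.4665 0.1556 0.02  ]
[0.4972 0.0665 0.02  ] [0.1498 0.1178 0.1491]
slots
[0.5625 0.1022 0.02  ]
[0.4695 0.1332 0.02  ]
[0.5496 0.0508 0.02  ]
[0.4486 0.0802 0.02  ]
[ 0.5285 -0.0025  0.02  ]
[0.4366 0.0292 0.02  ]
foot
[0.6905 0.3466 0.014 ]
[0.6314 0.2584 0.014 ]
[0.5451 0.3125 0.014 ]
[0.6037 0.4002 0.014 ]
[0.6177 0.3294 0.014 ] [0.1062 0.1019 0.1055]
post [0.6377 0.3597 0.014 ] [0.627  0.3323 0.29  ]
head top
[0.6746 0.3536 0.35  ]
[0.6414 0.3047 0.35  ]
[0.5883 0.3401 0.35  ]
[0.6254 0.3888 0.35  ]
keypad
[ 0.522  -0.2314  0.012 ]
[ 0.5176 -0.3825  0.012 ]
[ 0.4502 -0.381   0.012 ]
[ 0.4518 -0.2296  0.012 ]
[ 0.4854 -0.3061  0.012 ]
[ 0.4859 -0.2622  0.035 ]
[ 0.4848 -0.3006  0.035 ]
[ 0.4832 -0.3482  0.035 ]
```

View pics/s_rack.png

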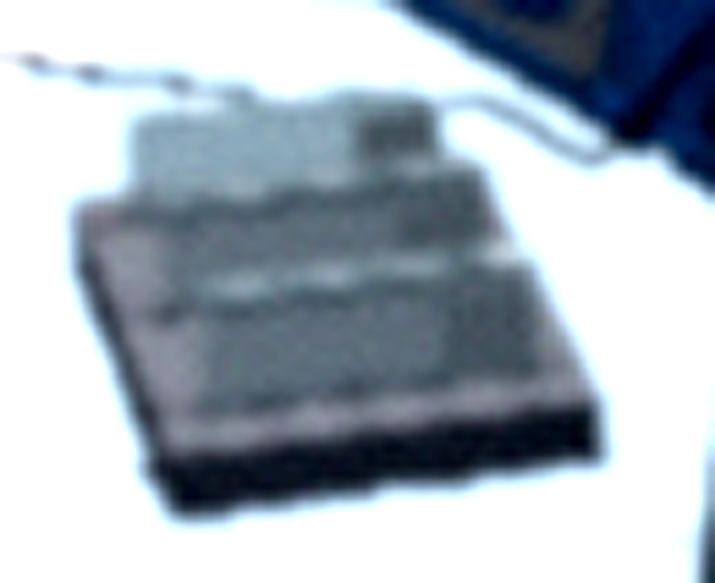

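```bash
python3 - <<'E'
from h import *
np.set_printoptions(precision=4,suppress=True)
print("ridge",ray("top",90+290/6,130+145/6,.353),ray("top",90+215/6,130+283/6,.353))
s=cv2.imread("pics/scene0.png");t=cv2.imread("pics/top0.png")
C=np.array([.4972,.0665]);yaw=np.radians(-18.2);ex=np.array([np.cos(yaw),np.sin(yaw)]);ey=np.array([-ex[1],ex[0]])
def mk(im,name,x0,y0,w,h,f):
    a=cv2.resize(im[y0:y0+h,x0:x0+w],None,fx=f,fy=f,interpolation=cv2.INTER_CUBIC).astype(float)
    a=np.clip((a-60)*1.5,0,255).astype(np.uint8); b=a.copy()
    for k,col in zip((-55,0,55),((0,0,255),(0,160,0),(255,0,0))):
        c=C+ey*k/1000
        for poly in ([(-45,20),(-45,55),(45,55),(45,20)],[(35,55),(35,45),(45,45)],[(-35,55),(-35,45),(-45,45)]):
            pts=[(proj(name,[*(c+ex*x/1000),z/1000])-[x0,y0]+.5)*f for x,z in poly]
            cv2.polylines(b,[np.int32(pts)],False,col,1)
    cv2.imwrite(f"pics/ov_{name}.png",np.vstack([a,b]) if w>h*1.5 else np.hstack([a,b]))
mk(s,"scene",232,232,55,42,7)
mk(t,"top",225,195,66,62,6)
E
```

```text
ridge [0.6657 0.3444 0.353 ] [0.6093 0.3734 0.353 ]
```

View pics/ov_scene.png

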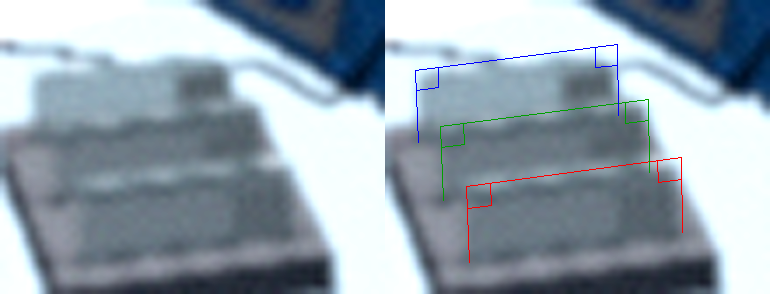

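View pics/ov_top.png

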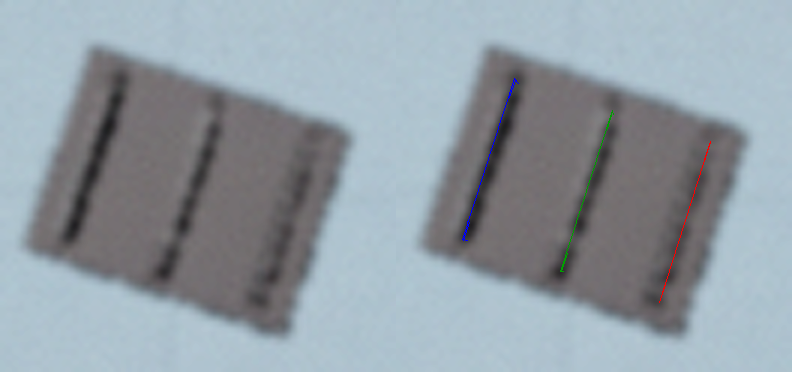

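```bash
python3 - <<'E'
from h import *
for n,(x0,y0,w,h,f) in {"scene":(232,235,55,42,14),"top":(225,195,66,62,9)}.items():
    a=np.mean([snapshot(n)[:,:,::-1].astype(float) for _ in range(8)],0)
    np.save(n+"_avg.npy",a)
    c=a[y0:y0+h,x0:x0+w]; lo,hi=np.percentile(c,1),np.percentile(c,85)
    c=np.clip((c-lo)/(hi-lo)*255,0,255).astype(np.uint8)
    cv2.imwrite(f"pics/av_{n}.png",cv2.resize(c,None,fx=f,fy=f,interpolation=cv2.INTER_LANCZOS4))
print(observe()["time"])
E
```

```text
0.9
```

View pics/av_scene.png

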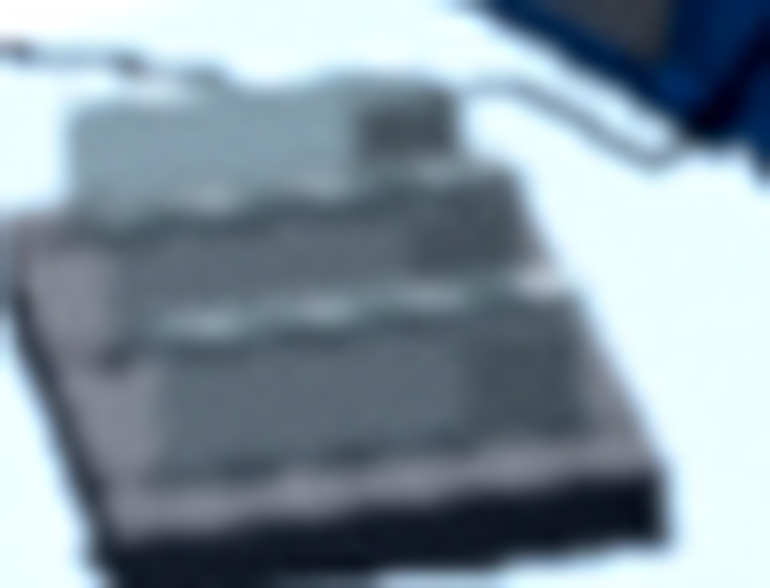

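View pics/av_top.png

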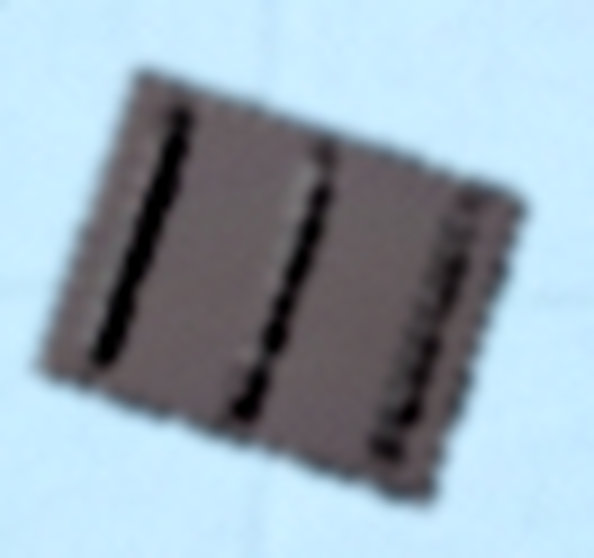

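```bash
python3 - <<'E'
from h import *
a=np.load("scene_avg.npy"); x0,y0,w,h,f=232,233,55,42,14
c=a[y0:y0+h,x0:x0+w]
o=[]
for lo,hi in ((150,235),(60,170)):
    d=np.clip((c-lo)/(hi-lo)*255,0,255).astype(np.uint8)
    d=cv2.resize(d,None,fx=f,fy=f,interpolation=cv2.INTER_NEAREST); cv2.imwrite(f"pics/st_{lo}.png",d)
C=np.array([.4972,.0665]);yaw=np.radians(-18.2);ex=np.array([np.cos(yaw),np.sin(yaw)]);ey=np.array([-ex[1],ex[0]])
for x,y,z in [(58,-75,20),(58,-75,0),(-58,-75,20),(-58,75,20),(58,75,20),(-58,-75,0)]:
    print((x,y,z),(proj("scene",[*(C+ex*x/1000+ey*y/1000),z/1000])-[x0,y0]+.5)*f)
E
```

```text
(58, -75, 20) [680.12986541 488.37305673]
(58, -75, 0) [680.79797843 573.23281225]
(-58, -75, 20) [126.3166998  566.30784981]
(-58, 75, 20) [ -8.65867469 237.14811263]
(58, 75, 20) [503.11895319 170.94074501]
(-58, -75, 0) [129.84916231 652.32639933]
```

View pics/st_150.png

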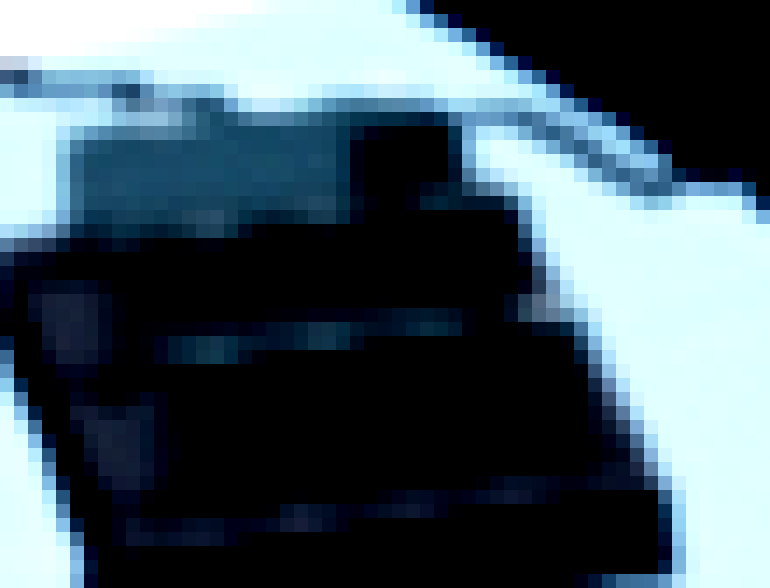

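View pics/st_60.png

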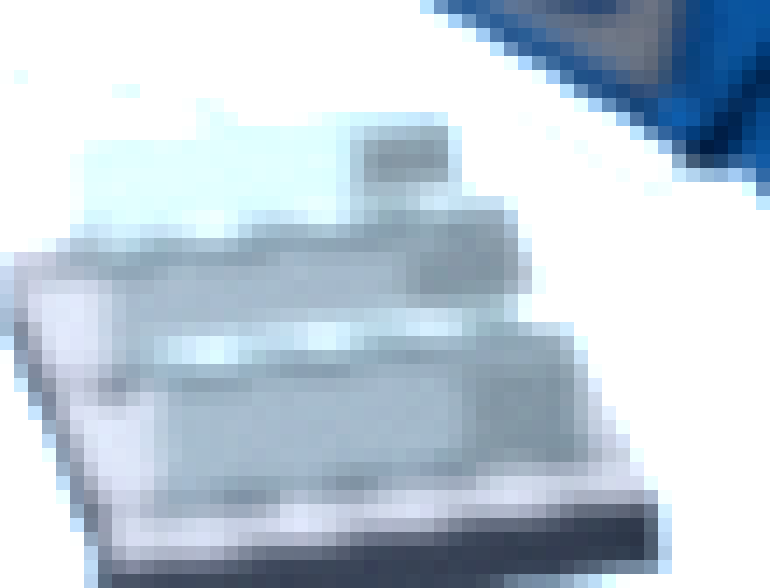

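```bash
python3 - <<'E'
from h import *
a=np.load("scene_avg.npy").astype(np.float32)
C=np.array([.4972,.0665]);yaw=np.radians(-18.2);ex=np.array([np.cos(yaw),np.sin(yaw)]);ey=np.array([-ex[1],ex[0]])
X=np.arange(-60,60,.5);Z=np.arange(75,10,-.5)
out=[]
for k in (55,0,-55):
    m=np.array([[proj("scene",[*(C+ey*k/1000+ex*x/1000),z/1000]) for x in X] for z in Z],np.float32)+np.float32([-1.3,0.3])
    r=cv2.remap(a,m[...,0],m[...,1],cv2.INTER_CUBIC)
    g=r.copy()
    lo,hi=(100,235) if k==55 else (70,190)
    g=np.clip((g-lo)/(hi-lo)*255,0,255).astype(np.uint8)
    g=cv2.resize(g,None,fx=3,fy=1.5)
    s=lambda x,z:(int((x+60)*6),int((75-z)*3))
    g2=g.copy()
    cv2.polylines(g2,[np.int32([s(-45,15),s(-45,55),s(35,55),s(35,45),s(45,45),s(45,15)])],False,(0,0,255),1)
    cv2.rectangle(g2,s(20,43),s(44,9),(0,255,0),1)
    out.append(np.hstack([g[:,:390*1],g2[:,:]])[:,-720-390:])
cv2.imwrite("pics/rect.png",cv2.resize(np.vstack(out),(800,590)))
E
```

```text
Traceback (most recent call last):
  File "h.py", line 8, in proj
    c=get_calibration(name);K=c["intrinsics"];T=c["pose"]
ValueError: time passes only in moves, steps and waits
```

```bash
python3 - <<'E'
import re
s=open("h.py").read()
s=s.replace("def ray","import functools\n_gc=get_calibration\nget_calibration=functools.lru_cache(None)(_gc)\ndef ray",1)
open("h.py","w").write(s)
E
cat > rect.py <<'E'
from h import *
a=np.load("scene_avg.npy").astype(np.float32)
C=np.array([.4972,.0665]);yaw=np.radians(-18.2);ex=np.array([np.cos(yaw),np.sin(yaw)]);ey=np.array([-ex[1],ex[0]])
X=np.arange(-60,60,.5);Z=np.arange(75,10,-.5)
out=[]
for k in (55,0,-55):
    m=np.array([[proj("scene",[*(C+ey*k/1000+ex*x/1000),z/1000]) for x in X] for z in Z],np.float32)+np.float32([-1.3,0.3])
    g=cv2.remap(a,m[...,0],m[...,1],cv2.INTER_CUBIC)
    lo,hi=(100,235) if k==55 else (70,190)
    g=np.clip((g-lo)/(hi-lo)*255,0,255).astype(np.uint8)
    g=cv2.resize(g,None,fx=1.6*2,fy=1.5)
    f=1.6*4
    s=lambda x,z:(int((x+60)*f/1),int((75-z)*3))
    g=cv2.resize(g,(768//2,195)); s=lambda x,z:(int((x+60)*3.2),int((75-z)*3))
    g2=g.copy()
    cv2.polylines(g2,[np.int32([s(-45,15),s(-45,55),s(35,55),s(35,45),s(45,45),s(45,15)])],False,(0,0,255),1)
    cv2.rectangle(g2,s(20,43),s(44,9),(0,255,0),1)
    out.append(np.hstack([g,g2]))
cv2.imwrite("pics/rect.png",np.vstack(out))
E
python3 rect.py
```

```text
(no output)
```

View pics/rect.png

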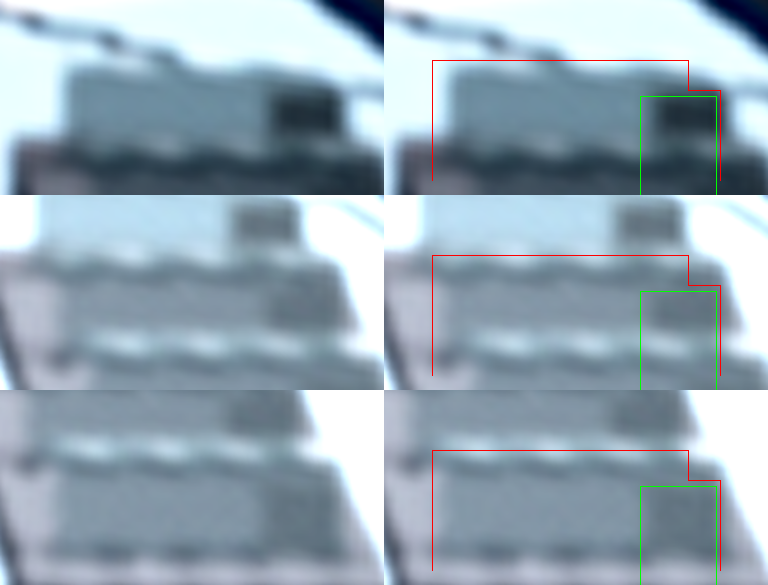

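```bash
python3 -m creep '[[21.1,29.6,-15.5,0],[21.1,29.6,-15.5,0],[21.1,29.6,-15.5,0],[21.1,29.6,-15.5,0],[21.1,29.6,-15.5,0],[21.1,29.6,-15.5,0],[21.1,29.6,-15.5,0],[21.1,29.6,-15.5,0],[21.1,29.6,-15.5,0],[21.1,29.6,-15.5,0]]' 0 30
python3 - <<'E'
from h import *
from scipy.spatial.transform import Rotation as R
o=observe();print(o["time"],o["tool_pos"],o["opening"],o["contact_force"]);print(R.from_rotvec(o["orientation"]).as_matrix().round(3))
s=snapshot("scene");cv2.imwrite("pics/s1.png",cv2.resize(s[170:350,220:400,::-1],None,fx=3.3,fy=3.3,interpolation=cv2.INTER_CUBIC))
E
```

```text
time: 1.73
tool_pos: [0.4873, -0.2609, 0.0961]
orientation: [1.966, 0.463, -1.968]
contact_force: [-0.8, 0.0, -0.1]
opening: -0.001
1.7333 [ 0.48730119 -0.26087612  0.0960595 ] -0.0005539460971354204 [-0.81773417  0.01785647 -0.10609489]
[[-0.002  0.444 -0.896]
 [ 0.003 -0.896 -0.444]
 [-1.    -0.003  0.   ]]
```

View pics/s1.png

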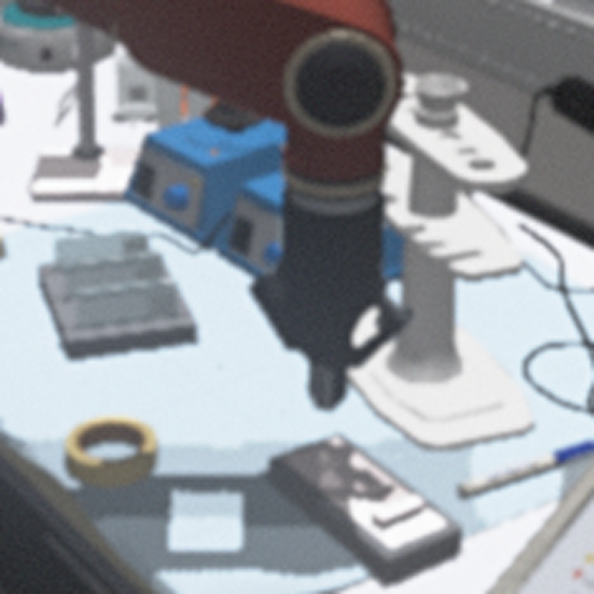

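```bash
python3 - <<'E'
from h import *
for p in ([.4873,-.2609,.074],[.4862,-.264,.035],[.4854,-.306,.035],[.4846,-.348,.035],[.52,-.2305,.024],[.4515,-.3817,.0]):
    print((proj("scene",p)-[220,170]+.5)*3.3, proj("top",p))
s=snapshot("scene");cv2.imwrite("pics/s2.png",cv2.resize(np.clip(s[290:350,295:365,::-1]*1.3,0,255).astype(np.uint8),None,fx=9,fy=9,interpolation=cv2.INTER_CUBIC))
for p in ([.4862,-.264,.035],[.4854,-.306,.035],[.4846,-.348,.035]): print((proj("scene",p)-[295,290]+.5)*9)
E
```

```text
[329.28931201 404.99487589] [359.66595893 228.13031591]
[329.50293767 451.84209846] [357.75390725 228.79178181]
[363.50723675 478.74567866] [370.51486666 228.90504117]
[399.28402459 507.05161958] [383.25170071 229.01808641]
[337.5839805  430.26276387] [346.61332394 218.73325767]
[391.45509734 588.19418069] [390.37459019 239.0419818 ]
[223.64437547 152.29663216]
[316.38337296 225.6700327 ]
[413.95643071 302.86805339]
```

View pics/s2.png

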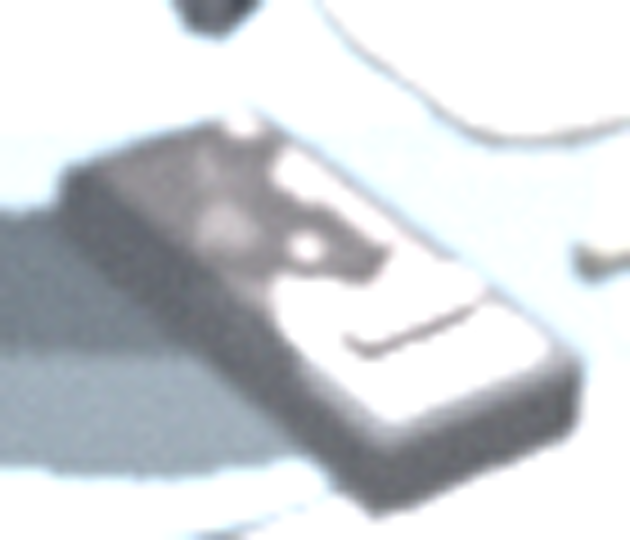

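```bash
python3 - <<'E'
from h import *
s=np.load("scene_avg.npy")[290:350,295:365]
s=np.clip((s-90)*1.5,0,255).astype(np.uint8)
a=cv2.resize(s,None,fx=9,fy=9,interpolation=cv2.INTER_CUBIC)
cv2.imwrite("pics/s3.png",a)
E
```

```text
(no output)
```

View pics/s3.png

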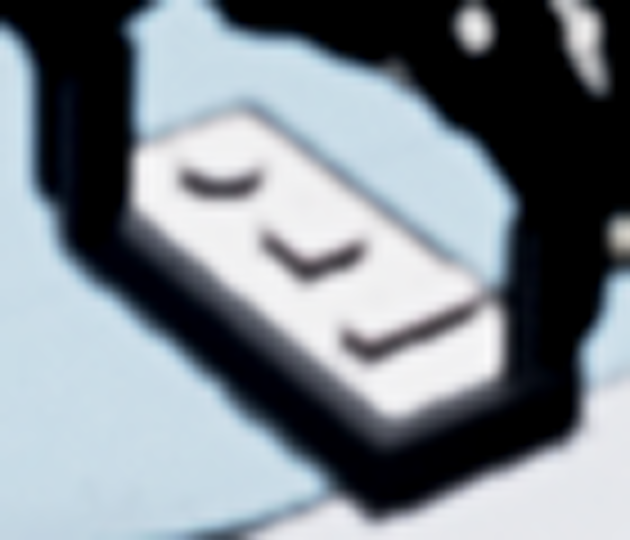

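```bash
python3 -m creep '[[0,-0.2,-3.0,0],[0,-0.2,-4.0,0],[0,-0.2,-4.4,0],[0,-0.2,-4.4,0],[0,-0.2,-4.4,0]]'; python3 -m creep '[[0,0,-0.1,0],[0,0,-0.1,0]]'
```

```text
time: 2.25
tool_pos: [0.4865, -0.2677, 0.0552]
orientation: [1.968, 0.456, -1.968]
contact_force: [-0.1, 1.1, 1.3]
opening: -0.0
time: 2.42
tool_pos: [0.487, -0.2679, 0.0545]
orientation: [1.968, 0.455, -1.966]
contact_force: [-1.2, -0.1, 2.9]
opening: 0.002
```

```bash
python3 -m creep '[[0,0,-0.3,0],[0,0,-0.3,0],[0,0,-0.3,0],[0,0,-0.3,0]]'
```

```text
time: 2.75
tool_pos: [0.4874, -0.2679, 0.0519]
orientation: [1.967, 0.455, -1.966]
contact_force: [-3.2, -0.4, 6.6]
opening: 0.0
```

```bash
python3 -m creep '[[0,0,2.5,0],[0,0,2.5,0],[-0.1,-3.9,2.5,0],[-0.1,-3.9,2.5,0],[-0.1,-3.9,1.5,0],[-0.1,-3.9,0,0],[-0.1,-3.9,0,0],[-0.1,-3.9,0,0],[-0.1,-3.9,0,0]]'
```

```text
time: 3.5
tool_pos: [0.4873, -0.3072, 0.052]
orientation: [1.968, 0.453, -1.963]
contact_force: [-0.4, -2.9, 9.6]
opening: 0.001
```

Square is pressed to the bottom. Next the bar key.

```bash
python3 -m creep '[[0,0,0,0],[0,0,2.5,0],[0,0,2.5,0],[-0.2,-4.1,2.5,0],[-0.2,-4.1,2.5,0],[-0.2,-4.1,1.5,0],[-0.2,-4.1,0,0],[-0.2,-4.1,0,0],[-0.2,-4.1,0,0],[-0.2,-4.1,0,0]]'
```

```text
time: 4.33
tool_pos: [0.485, -0.3477, 0.0519]
orientation: [1.968, 0.454, -1.964]
contact_force: [-2.8, -1.8, 11.9]
opening: 0.003
```

```bash
python3 -m creep '[[0,0,5,0],[0,0,9,0],[-0.4,12,13,7],[-0.4,16,13,14],[-0.4,20,13,21],[-0.4,24,13,28],[-0.4,28,13,35],[-0.4,32,13,42],[-0.4,36,13,45.4],[-0.4,36,13,45.4]]' 8.54 30; python3 - <<'E'
from h import *
np.set_printoptions(precision=4,suppress=True)
P=np.array([ray("top",225+x/9-.5+.0,195+y/9-.5,.02) for x,y in [(140,68),(525,200),(432,505),(38,370)]])
print(P,P.mean(0),np.linalg.norm(np.diff(P,axis=0),axis=1))
# sub-pixel minAreaRect fit by threshold
a=np.load("top_avg.npy").astype(np.float32)
c=cv2.resize(a[190:265,215:305],None,fx=8,fy=8,interpolation=cv2.INTER_CUBIC)
g=c[:,:,0].astype(np.float32)  # blue: bench is bluish
m=((g<(np.percentile(g,90)+np.median(g[250:350,300:400]))/2)).astype(np.uint8)
m=cv2.morphologyEx(m,cv2.MORPH_CLOSE,np.ones((25,25)));m=cv2.morphologyEx(m,cv2.MORPH_OPEN,np.ones((60,60)))
cs,_=cv2.findContours(m,cv2.RETR_EXTERNAL,cv2.CHAIN_APPROX_NONE)
k=max(cs,key=cv2.contourArea);b=cv2.boxPoints(cv2.minAreaRect(k));print(b)
Q=np.array([ray("top",215+(x+.5)/8-.5,190+(y+.5)/8-.5,.02) for x,y in b]);print(Q,Q.mean(0),np.linalg.norm(np.diff(Q,axis=0),axis=1))
d=Q-np.roll(Q,-1,0);print(np.degrees(np.arctan2(d[:,1],d[:,0])))
o=observe();print(o["tool_pos"],o["joints"])
E
```

```text
time: 5.17
tool_pos: [0.4782, -0.016, 0.1771]
orientation: [1.44, 1.043, -1.442]
contact_force: [0.4, -0.4, -0.3]
opening: 1.0
[[ 0.5786  0.1204  0.02  ]
 [ 0.5288 -0.0201  0.02  ]
 [ 0.4181  0.0151  0.02  ]
 [ 0.4686  0.1578  0.02  ]] [0.4985 0.0683 0.02  ] [0.149  0.1162 0.1514]
[[107.1    376.7   ]
 [200.5     96.5   ]
 [557.2001 215.4   ]
 [463.8    495.6   ]]
[[ 0.4653  0.1603  0.02  ]
 [ 0.58    0.1218  0.02  ]
 [ 0.5296 -0.0246  0.02  ]
 [ 0.4152  0.015   0.02  ]] [0.4975 0.0681 0.02  ] [0.121  0.1549 0.121 ]
[ 161.4651   71.0046  -19.1088 -109.0134]
[ 0.4782 -0.016   0.1771] [-0.1895 -0.2485  2.0223  0.0006  1.3697  0.1296]
```

```bash
python3 - <<'E'
from h import *
a=np.mean([snapshot("scene")[:,:,::-1].astype(float) for _ in range(3)],0)
c=np.clip((a[180:300,210:310]-30)*1.3,0,255).astype(np.uint8)
cv2.imwrite("pics/s4.png",cv2.resize(c,None,fx=5,fy=5,interpolation=cv2.INTER_CUBIC))
E
```

```text
(no output)
```

View pics/s4.png

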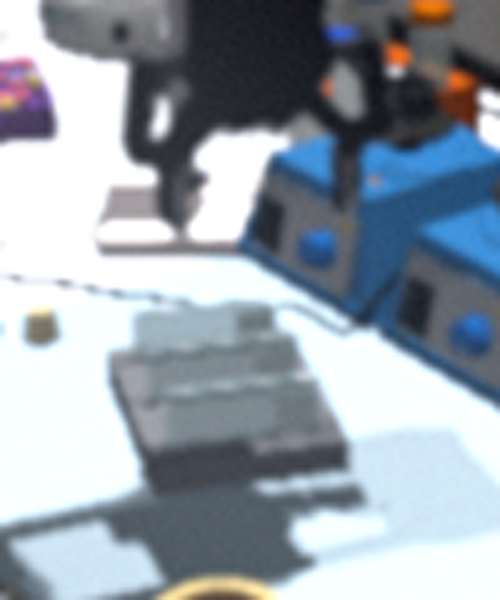

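```bash
python3 - <<'E'
from h import *
a=np.load("scene_avg.npy").astype(np.float32)
C=np.array([.4965,.068]);yaw=np.radians(-18.8);ex=np.array([np.cos(yaw),np.sin(yaw)]);ey=np.array([-ex[1],ex[0]])
X=np.arange(-50,56,5);Z=np.arange(64,30,-2)
for k in (55,0,-55):
    m=np.array([[proj("scene",[*(C+ey*k/1000+ex*x/1000),z/1000]) for x in X] for z in Z],np.float32)+np.float32([-.6,.3])
    g=cv2.remap(a,m[...,0],m[...,1],cv2.INTER_LINEAR).mean(2)
    print(k,X)
    for z,r in zip(Z,g): print(z,r.astype(int))
E
```

```text
55 [-50 -45 -40 -35 -30 -25 -20 -15 -10  -5   0   5  10  15  20  25  30  35
  40  45  50  55]
64 [196 199 203 206 199 208 231 233 234 235 236 235 235 235 235 235 235 235
 234 221 178 117]
62 [218 214 209 205 184 188 219 225 228 235 236 236 235 235 235 235 235 235
 236 233 207 142]
60 [231 227 222 219 195 184 209 212 215 229 237 237 236 235 235 236 236 235
 236 235 222 170]
58 [236 233 226 226 208 190 204 199 198 221 237 237 235 233 233 236 237 235
 235 236 233 200]
56 [236 235 227 226 212 201 205 189 178 207 230 233 232 229 226 229 234 234
 235 236 235 218]
54 [236 234 219 212 206 208 210 192 176 193 219 227 223 215 212 219 228 228
 231 236 236 233]
52 [236 233 211 196 191 196 201 191 176 179 199 208 208 201 193 197 208 214
 225 234 233 232]
50 [236 232 201 183 180 184 189 186 176 173 183 189 189 185 179 180 187 195
 209 225 226 228]
48 [236 231 194 174 172 174 179 178 175 171 172 177 179 175 169 166 170 175
 188 213 216 215]
46 [236 230 189 172 172 171 173 172 173 172 171 171 172 171 166 158 156 157
 162 193 207 206]
44 [236 230 188 172 172 172 172 172 172 172 171 171 171 170 164 15
[... 3275 characters left out ...]
 133 132 131 131 131 131
 132 159 216 235]
44 [154 156 143 138 137 137 138 138 137 136 136 138 136 135 132 129 130 131
 130 152 209 234]
42 [158 157 144 140 139 139 140 139 139 138 138 140 138 137 132 128 127 128
 128 146 201 234]
40 [160 155 144 141 140 141 140 140 140 140 140 140 139 138 133 127 125 126
 125 140 193 233]
38 [160 155 144 141 140 141 140 140 140 140 140 139 139 139 134 126 124 124
 123 138 183 230]
36 [160 155 144 141 140 141 140 140 140 140 139 139 138 139 135 126 124 124
 123 136 175 225]
34 [161 155 145 141 140 140 140 140 139 140 140 139 139 139 135 126 124 124
 123 135 168 219]
32 [161 156 145 141 140 140 140 140 139 139 140 140 139 139 135 126 124 125
 123 135 162 212]
```

```bash
cat > st.py <<'E'
from h import *
from scipy.spatial.transform import Rotation as R
o=observe();M=R.from_rotvec(o["orientation"]).as_matrix()
print("t",round(o["time"],2),"pos",o["tool_pos"].round(4),"F",o["contact_force"].round(1),"open",round(float(o["opening"]),3))
print("jaw yaw",np.degrees(np.arctan2(M[1,1],M[0,1])).round(1),"down",M[:,0].round(3),"j",o["joints"].round(2))
E
python3 -m creep '[[-0.3,3.3,-4,0],[-0.3,3.3,-6,0],[-0.3,3.3,-6,0]]'; python3 st.py
```

```text
time: 5.57
tool_pos: [0.4717, 0.0152, 0.1119]
orientation: [1.435, 1.049, -1.452]
contact_force: [-2.0, -0.3, -1.8]
opening: 1.0
t 5.57 pos [0.4717 0.0152 0.1119] F [-2.  -0.3 -1.8] open 1.0
jaw yaw -18.4 down [-0.013  0.002 -1.   ] j [-0.13 -0.18  2.08  0.    1.25  0.19]
```

```bash
python3 -m creep '[[0,0,0,0],[0,0,0,0]]'; python3 - <<'E'
from h import *
a=np.mean([snapshot("top")[:,:,::-1].astype(float) for _ in range(2)],0)
b=np.mean([snapshot("scene")[:,:,::-1].astype(float) for _ in range(2)],0)
f=lambda c,k:cv2.resize(np.clip((c-20)*1.2,0,255).astype(np.uint8),None,fx=k,fy=k,interpolation=cv2.INTER_CUBIC)
cv2.imwrite("pics/t5.png",f(a[180:270,210:320],7)); cv2.imwrite("pics/s5.png",f(b[190:290,215:315],6))
E
python3 st.py
```

```text
time: 5.73
tool_pos: [0.4772, 0.0131, 0.1197]
orientation: [1.443, 1.038, -1.443]
contact_force: [0.3, 0.1, 0.7]
opening: 0.999
t 5.93 pos [0.4781 0.0132 0.1211] F [-0.2 -0.1  0.4] open 0.999
jaw yaw -18.5 down [ 0.003 -0.001 -1.   ] j [-0.13 -0.19  2.07 -0.    1.26  0.19]
```

View pics/t5.png

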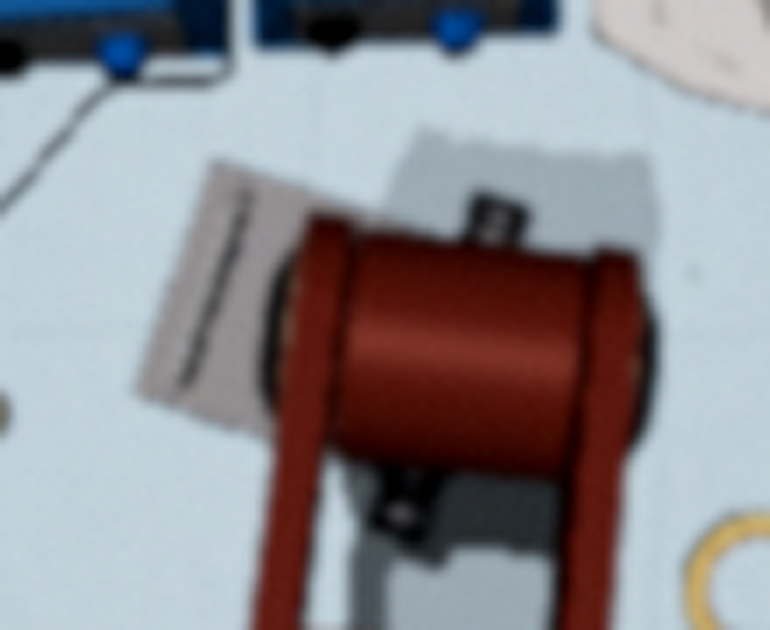

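View pics/s5.png

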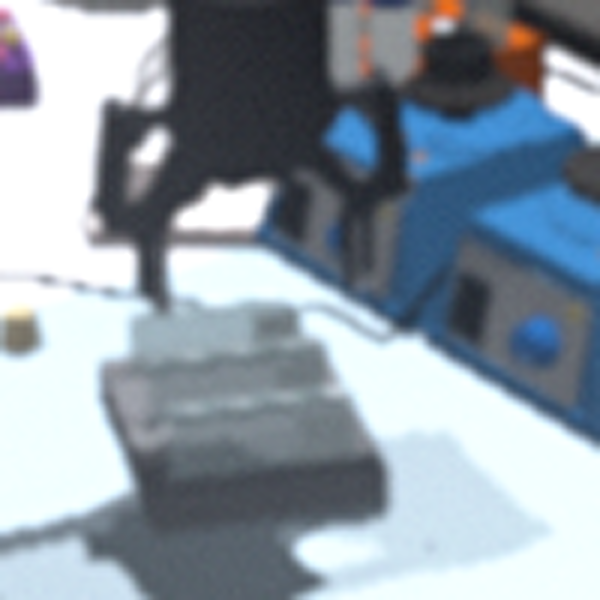

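```bash
python3 -m creep '[[-0.3,0.4,-2,-0.3],[-0.3,0.4,-4,-0.3],[-0.3,0.4,-4.6,-0.3],[-0.3,0.4,-4.6,-0.3],[-0.3,0.4,-4.6,-0.3],[-0.3,0.4,-4.6,-0.3]]' ; python3 - <<'E'
from h import *
b=np.mean([snapshot("scene")[:,:,::-1].astype(float) for _ in range(3)],0)
f=lambda c,k:cv2.resize(np.clip((c-20)*1.2,0,255).astype(np.uint8),None,fx=k,fy=k,interpolation=cv2.INTER_CUBIC)
cv2.imwrite("pics/s6.png",f(b[215:285,225:295],8))
E
python3 st.py
```

```text
time: 6.43
tool_pos: [0.4749, 0.0178, 0.0748]
orientation: [1.447, 1.034, -1.444]
contact_force: [0.1, 0.5, -0.5]
opening: 1.001
t 6.58 pos [0.4747 0.0179 0.0745] F [ 0.6  0.1 -0.7] open 1.001
jaw yaw -18.7 down [ 0.002 -0.    -1.   ] j [-0.12 -0.13  2.1  -0.    1.16  0.21]
```

View pics/s6.png

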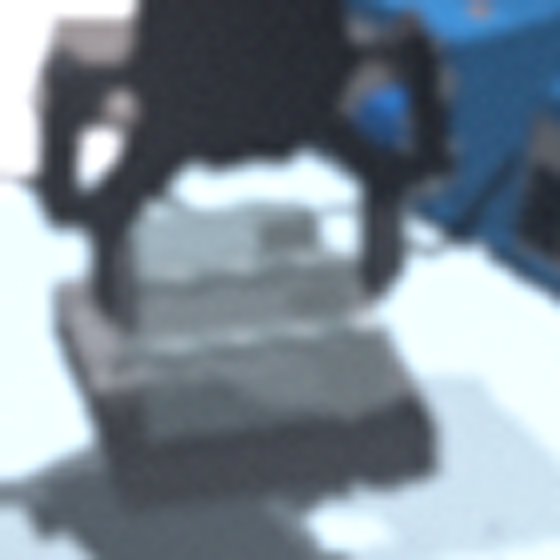

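```bash
python3 -m creep '[[0,0,-0.6,0],[0,0,-0.8,0],[0,0,-1.0,0],[0,0,-1.0,0]]'; python3 -m creep '[[0,0,-0.2,0],[0,0,-0.4,0],[0,0,-0.4,0]]'
```

```text
time: 6.92
tool_pos: [0.4744, 0.018, 0.0637]
orientation: [1.446, 1.036, -1.445]
contact_force: [-0.5, -0.3, 2.7]
opening: 0.997
time: 7.17
tool_pos: [0.4777, 0.0177, 0.0629]
orientation: [1.45, 1.03, -1.438]
contact_force: [-0.8, 0.8, 14.1]
opening: 0.998
```

```bash
python3 - <<'E'
from h import *
o=observe();print(o["contact_force"].round(2),o["ft_torque"].round(3))
E
python3 -m creep '[[0,0,0.7,0],[0,0,0.7,0]]'; python3 - <<'E'
from h import *
o=observe();print(o["contact_force"].round(2),o["ft_torque"].round(3),o["tool_pos"])
E
```

```text
[-0.82  0.85 14.13] [-0.137 -0.447  0.029]
time: 7.33
tool_pos: [0.4746, 0.018, 0.0674]
orientation: [1.447, 1.035, -1.444]
contact_force: [0.2, -0.7, -0.3]
opening: 1.0
[ 0.18 -0.72 -0.31] [ 0.007 -0.019  0.016] [0.47457319 0.01803523 0.06741609]
```

```bash
python3 -m creep '[[0.2,-0.05,-0.2,0],[0.2,-0.05,-0.6,0],[0.2,-0.05,-1.0,0],[0.2,-0.05,-1.0,0]]'; python3 - <<'E'
from h import *
o=observe();print(o["contact_force"].round(2),o["ft_torque"].round(3),o["tool_pos"])
E
```

```text
time: 7.67
tool_pos: [0.4824, 0.0166, 0.0618]
orientation: [1.453, 1.025, -1.434]
contact_force: [0.5, -0.8, 21.7]
opening: 0.998
[ 0.48 -0.83 21.67] [-0.27  -1.025  0.018] [0.48242793 0.01661904 0.06184562]
```

```bash
python3 -m creep '[[0,0,2,0],[0,0,3.5,0],[1.8,5.15,3.5,0],[1.8,5.15,3.0,0],[1.8,5.15,2.0,0],[1.8,5.15,1.8,0],[1.8,5.15,1.8,0]]'; python3 - <<'E'
from h import *
b=np.mean([snapshot("scene")[:,:,::-1].astype(float) for _ in range(3)],0)
f=lambda c,k:cv2.resize(np.clip((c-20)*1.2,0,255).astype(np.uint8),None,fx=k,fy=k,interpolation=cv2.INTER_CUBIC)
cv2.imwrite("pics/s7.png",f(b[215:285,225:295],8))
E
python3 st.py
```

```text
time: 8.25
tool_pos: [0.4916, 0.0687, 0.0716]
orientation: [1.442, 1.039, -1.45]
contact_force: [-0.3, -0.6, -0.7]
opening: 1.001
t 8.4 pos [0.4932 0.0685 0.0737] F [ 0.  -0.1  0.9] open 1.001
jaw yaw -18.8 down [-0.001 -0.    -1.   ] j [-0.01 -0.06  2.05 -0.    1.16  0.32]
```

View pics/s7.png

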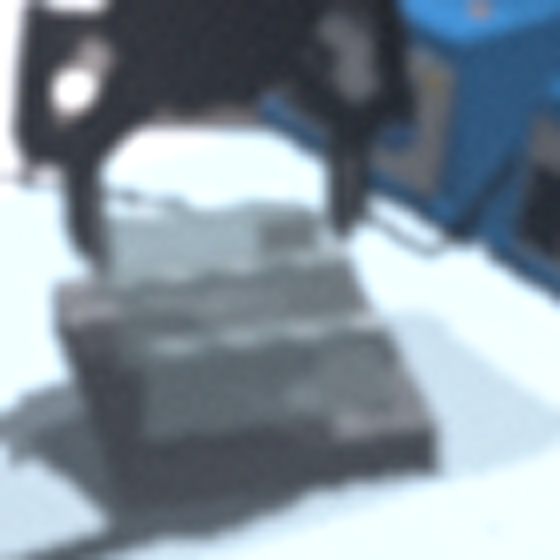

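```bash
python3 -m creep '[[0,0,-0.5,0],[0,0,-0.9,0],[0,0,-1.2,0],[0,0,-1.4,0]]'; python3 - <<'E'
from h import *
o=observe();print(o["contact_force"].round(2),o["ft_torque"].round(3),o["tool_pos"])
E
```

```text
time: 8.73
tool_pos: [0.4968, 0.0688, 0.0628]
orientation: [1.45, 1.032, -1.44]
contact_force: [-0.5, 0.8, 14.5]
opening: 1.0
[-0.53  0.84 14.51] [-0.107 -0.651 -0.02 ] [0.49677941 0.06880025 0.0628296 ]
```

```bash
python3 -m creep '[[0,0,2,0],[0,0,3.8,0],[1.8,5.2,3.8,0],[1.8,5.2,3.2,0],[1.8,5.2,2.2,0],[1.8,5.2,1.6,0],[1.8,5.2,1.6,0]]'; python3 - <<'E'
from h import *
b=np.mean([snapshot("scene")[:,:,::-1].astype(float) for _ in range(3)],0)
f=lambda c,k:cv2.resize(np.clip((c-20)*1.2,0,255).astype(np.uint8),None,fx=k,fy=k,interpolation=cv2.INTER_CUBIC)
cv2.imwrite("pics/s8.png",f(b[215:285,225:295],8))
E
python3 st.py
```

```text
time: 9.32
tool_pos: [0.5096, 0.1204, 0.0734]
orientation: [1.442, 1.039, -1.451]
contact_force: [-1.2, -0.8, 0.1]
opening: 1.0
t 9.47 pos [0.5112 0.1203 0.0756] F [-1.   0.7 -0.9] open 1.002
jaw yaw -18.8 down [-0.001 -0.    -1.   ] j [ 0.09 -0.    1.98 -0.    1.16  0.42]
```

View pics/s8.png

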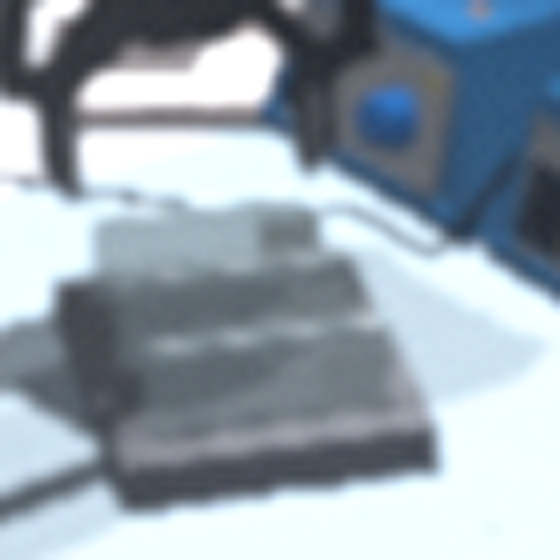

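```bash
python3 -m creep '[[0,0,-0.5,0],[0,0,-0.9,0],[0,0,-1.2,0],[0,0,-1.4,0],[0,0,-1.4,0]]'; python3 - <<'E'
from h import *
o=observe();print(o["contact_force"].round(2),o["ft_torque"].round(3),o["tool_pos"])
E
```

```text
time: 9.88
tool_pos: [0.5113, 0.121, 0.0615]
orientation: [1.445, 1.037, -1.447]
contact_force: [0.3, -0.6, 0.9]
opening: 0.999
[ 0.32 -0.61  0.92] [-0.036  0.033 -0.017] [0.51127952 0.12095745 0.06152016]
```

```bash
python3 -m creep '[[0,0,-0.3,0],[0,0,-0.5,0],[0,0,-0.5,0]]'; python3 - <<'E'
from h import *
o=observe();print(o["contact_force"].round(2),o["ft_torque"].round(3),o["tool_pos"])
E
```

```text
time: 10.13
tool_pos: [0.5114, 0.1211, 0.0568]
orientation: [1.445, 1.037, -1.446]
contact_force: [-0.2, 0.0, 0.6]
opening: 1.0
[-0.19  0.01  0.59] [ 0.013  0.001 -0.018] [0.51144871 0.12108516 0.05675291]
```

```bash
python3 -m creep '[[0,0,0,0],[0,0,0,0],[0,0,0,0],[0,0,0,0],[0,0,0,0]]' 7 40; python3 - <<'E'
from h import *
o=observe();print(o["contact_force"].round(2),o["ft_torque"].round(3),o["tool_pos"])
E
```

```text
time: 10.55
tool_pos: [0.5122, 0.1212, 0.058]
orientation: [1.447, 1.036, -1.445]
contact_force: [-1.4, -0.4, 5.5]
opening: 0.906
[-1.4  -0.37  5.5 ] [0.111 0.356 0.034] [0.51223738 0.12122301 0.05803717]
```

```bash
python3 -m creep '[[0,0,0.3,0],[0,0,0.6,0],[0,0,0.6,0]]'; python3 - <<'E'
from h import *
o=observe();print(o["contact_force"].round(2),o["ft_torque"].round(3),o["tool_pos"],o["opening"])
b=np.mean([snapshot("scene")[:,:,::-1].astype(float) for _ in range(3)],0)
f=lambda c,k:cv2.resize(np.clip((c-20)*1.2,0,255).astype(np.uint8),None,fx=k,fy=k,interpolation=cv2.INTER_CUBIC)
cv2.imwrite("pics/s9.png",f(b[215:285,225:295],8))
E
```

```text
time: 10.8
tool_pos: [0.5118, 0.1211, 0.0634]
orientation: [1.446, 1.036, -1.445]
contact_force: [-0.2, -0.3, -0.8]
opening: 0.907
[-0.16 -0.31 -0.8 ] [-0.006  0.04   0.006] [0.51181681 0.12106229 0.06341291] 0.9065931206154285
```

View pics/s9.png

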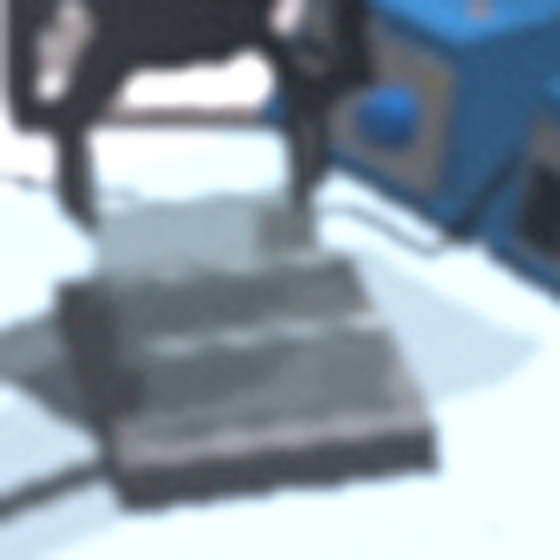

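```bash
python3 -m creep '[[0,0,1,0],[0,0,2,0],[0,0,3.5,0],[0,0,5.5,0],[0,0,5.5,0],[0,0,5.5,0],[0,0,5.5,0],[0,0,5.5,0]]' - 50; python3 - <<'E'
from h import *
o=observe();print(o["contact_force"].round(2),o["ft_torque"].round(3),o["tool_pos"],o["opening"])
b=np.mean([snapshot("scene")[:,:,::-1].astype(float) for _ in range(3)],0)
f=lambda c,k:cv2.resize(np.clip((c-20)*1.2,0,255).astype(np.uint8),None,fx=k,fy=k,interpolation=cv2.INTER_CUBIC)
cv2.imwrite("pics/s10.png",f(b[205:285,225:295],8))
E
```

```text
time: 11.62
tool_pos: [0.5109, 0.121, 0.117]
orientation: [1.444, 1.038, -1.448]
contact_force: [-0.2, -0.4, -0.5]
opening: 0.896
[-0.2  -0.37 -0.49] [-0.036  0.081 -0.036] [0.51086578 0.12103712 0.11702145] 0.8959866281593006
```

View pics/s10.png

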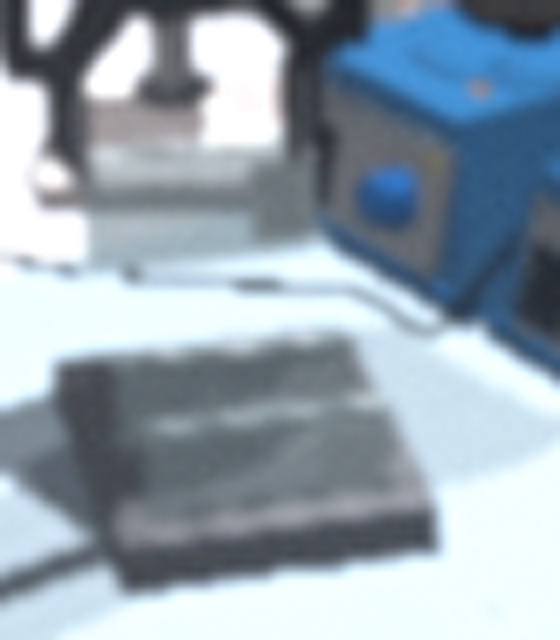

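```bash
python3 -m creep '[[0.5,1.5,0,0],[1,2.9,0,0],[1,2.9,-1.5,0],[1,2.9,-3,0],[1,2.9,-4.5,0],[1,2.9,-5.4,0],[1,2.9,-5.4,0],[1,2.9,-5.4,0]]'; python3 st.py
```

```text
time: 12.43
tool_pos: [0.5214, 0.1503, 0.0636]
orientation: [1.445, 1.037, -1.447]
contact_force: [0.7, -0.1, -0.9]
opening: 0.895
t 12.43 pos [0.5214 0.1503 0.0636] F [ 0.7 -0.1 -0.9] open 0.895
jaw yaw -18.7 down [-0.002 -0.    -1.   ] j [0.14 0.06 1.95 0.   1.14 0.47]
```

```bash
python3 -m creep '[[-0.26,-0.76,0,0],[-0.42,-1.2,0,0],[-0.57,-1.67,-0.06,0],[-0.72,-2.1,-0.2,0],[-0.86,-2.52,-0.37,0],[-0.86,-2.52,-0.37,0]]'; python3 - <<'E'
from h import *
b=np.mean([snapshot("scene")[:,:,::-1].astype(float) for _ in range(3)],0)
f=lambda c,k:cv2.resize(np.clip((c-20)*1.2,0,255).astype(np.uint8),None,fx=k,fy=k,interpolation=cv2.INTER_CUBIC)
cv2.imwrite("pics/s11.png",f(b[205:285,225:295],8))
E
python3 st.py
```

```text
time: 12.93
tool_pos: [0.5142, 0.1251, 0.0622]
orientation: [1.45, 1.036, -1.443]
contact_force: [-1.1, 5.4, 4.2]
opening: 0.897
t 13.08 pos [0.5144 0.1254 0.0623] F [-0.3  4.5  4.9] open 0.894
jaw yaw -18.7 down [ 0.003  0.002 -1.   ] j [0.1  0.03 1.98 0.   1.13 0.42]
```

View pics/s11.png

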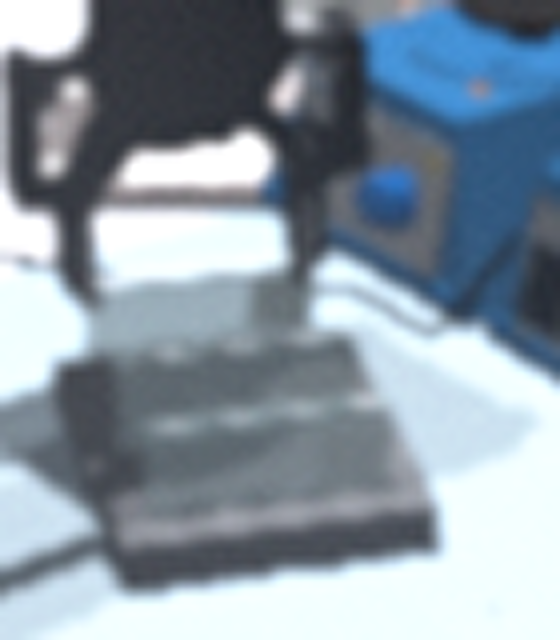

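```bash
python3 -m creep '[[-0.1,-0.25,-0.2,0],[-0.19,-0.54,-0.4,0],[-0.26,-0.75,-0.6,0],[-0.33,-0.97,-0.8,0],[-0.33,-0.97,-0.8,0]]'; python3 st.py; python3 -m creep '[[0,0,1,0],[0,0,3,0],[0,0,6,0],[0,0,7,0],[0,0,7,0]]'; python3 - <<'E'
from h import *
b=np.mean([snapshot("scene")[:,:,::-1].astype(float) for _ in range(3)],0)
f=lambda c,k:cv2.resize(np.clip((c-20)*1.2,0,255).astype(np.uint8),None,fx=k,fy=k,interpolation=cv2.INTER_CUBIC)
cv2.imwrite("pics/s12.png",f(b[185:285,220:300],7))
E
python3 st.py
```

```text
time: 13.5
tool_pos: [0.5119, 0.1155, 0.0549]
orientation: [1.45, 1.035, -1.441]
contact_force: [-0.3, 4.5, 8.0]
opening: 0.899
t 13.5 pos [0.5119 0.1155 0.0549] F [-0.3  4.5  8. ] open 0.899
jaw yaw -18.7 down [ 0.005  0.002 -1.   ] j [0.08 0.03 2.   0.   1.11 0.41]
time: 13.92
tool_pos: [0.5122, 0.1148, 0.1262]
orientation: [1.45, 1.032, -1.44]
contact_force: [-0.1, 0.5, 0.7]
opening: 0.891
t 14.07 pos [0.5089 0.1148 0.121 ] F [ 0.2 -0.4 -0.6] open 0.897
jaw yaw -18.7 down [-0.002 -0.001 -1.   ] j [ 0.08 -0.07  1.97 -0.    1.25  0.41]
```

View pics/s12.png

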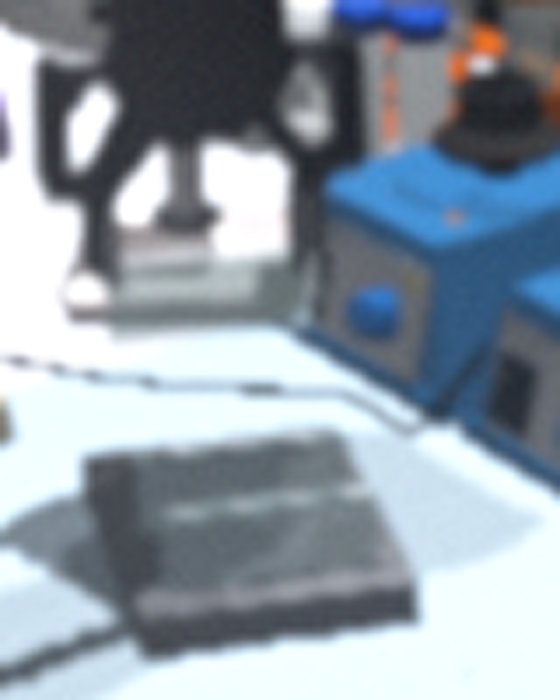

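```bash
cat > ovl.py <<'E'
from h import *
from scipy.spatial.transform import Rotation as R
import sys
name,x0,y0,w,h,k=sys.argv[1],*map(int,sys.argv[2:7]); out=sys.argv[7]; ths=list(map(float,sys.argv[8:]))
b=np.mean([snapshot(name)[:,:,::-1].astype(float) for _ in range(3)],0)
o=observe();M=R.from_rotvec(o["orientation"]).as_matrix();p=o["tool_pos"];print(p)
ex=M[:,1];ex=ex*np.array([1,1,0]);ex/=np.linalg.norm(ex)
ey=np.array([-ex[1],ex[0],0])
c=cv2.resize(np.clip((b[y0:y0+h,x0:x0+w]-20)*1.2,0,255).astype(np.uint8),None,fx=k,fy=k,interpolation=cv2.INTER_CUBIC)
c=np.hstack([c,c]) if w*k<=400 else c
off=w*k if w*k<=400 else 0
for th,col in zip(ths,((0,0,255),(0,200,0),(255,0,0))):
    t=np.radians(th);uz=-np.sin(t)*ey+np.cos(t)*np.array([0,0,1]);uy=np.cos(t)*ey+np.sin(t)*np.array([0,0,1])
    P=p-np.array([0,0,.007]);O=P-.046*uz+.005*ex
    q=lambda x,y,z:((proj(name,O+(x*ex+y*uy+z*uz)/1000)+(np.array([-.6,.3]) if name=="scene" else 0)-[x0,y0]+.5)*k+[off,0])
    for y in (-2.5,2.5):
        cv2.polylines(c,[np.int32([q(-45,y,0),q(-45,y,50),q(35,y,50),q(35,y,40),q(45,y,40),q(45,y,0)])],True,col,1)
    L=O+(32*ex+2.5*uy+21*uz)/1000; print(th,"label",L,"y",uy)
cv2.imwrite(out,c)
E
python3 ovl.py scene 225 205 50 40 8 pics/o1.png 30 45
```

```text
[0.50859486 0.1149871  0.12046333]
30.0 label [0.54834453 0.11699401 0.0930627 ] y [0.27809862 0.82015923 0.5       ]
45.0 label [0.54987961 0.12152121 0.09755343] y [0.22706658 0.6696572  0.70710678]
```

View pics/o1.png

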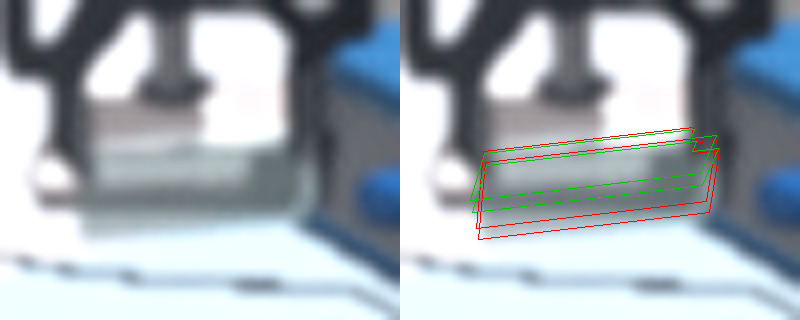

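```bash
python3 -m creep '[[0,0,0,0],[0,0,0,0],[0,0,0,0],[0,0,0,0],[0,0,0,0],[0,0,0,0],[0,0,0,0],[0,0,0,0]]' - 80; python3 ovl.py scene 225 205 50 40 8 pics/o2.png 25 30
```

```text
time: 14.88
tool_pos: [0.5099, 0.1152, 0.1226]
orientation: [1.446, 1.036, -1.446]
contact_force: [0.3, -0.0, -1.4]
opening: 0.88
[0.50986529 0.11520934 0.12257548]
25.0 label [0.54902605 0.11548373 0.09397433] y [0.29094209 0.85833939 0.42261826]
30.0 label [0.54961475 0.11722051 0.09517485] y [0.27801067 0.82018904 0.5       ]
```

View pics/o2.png

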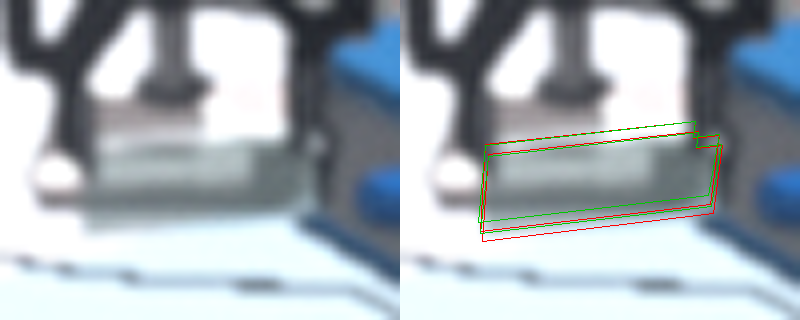

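```bash
python3 -m creep '[[0.75,2.2,0,0],[0.75,2.2,-2,0],[0.75,2.2,-4,0],[0.75,2.2,-5.5,0],[0.75,2.2,-6,0],[0.75,2.2,-6,0],[0.75,2.2,-6,0]]' - 40; python3 st.py;  python3 -m creep '[[-0.42,-1.24,-0.2,0],[-0.55,-1.6,-0.4,0],[-0.71,-2.08,-0.8,0],[-0.8,-2.35,-1.15,0],[-0.88,-2.6,-1.45,0],[-0.88,-2.6,-1.45,0],[-0.88,-2.6,-1.45,0]]'; python3 st.py; python3 ovl.py scene 225 225 50 40 8 pics/o3.png 45 60
```

```text
time: 15.62
tool_pos: [0.5176, 0.1372, 0.0629]
orientation: [1.446, 1.036, -1.446]
contact_force: [-0.0, 0.4, -0.2]
opening: 0.872
t 15.62 pos [0.5176 0.1372 0.0629] F [-0.   0.4 -0.2] open 0.872
jaw yaw -18.7 down [ 0.  0. -1.] j [0.12 0.04 1.96 0.   1.14 0.45]
time: 16.2
tool_pos: [0.5112, 0.1118, 0.0512]
orientation: [1.453, 1.034, -1.441]
contact_force: [1.1, 3.8, 8.1]
opening: 0.874
t 16.2 pos [0.5112 0.1118 0.0512] F [1.1 3.8 8.1] open 0.874
jaw yaw -18.8 down [ 0.006  0.003 -1.   ] j [0.07 0.03 2.   0.   1.11 0.4 ]
[0.51127454 0.11181704 0.05117695]
45.0 label [0.55257098 0.11827689 0.02826705] y [0.22827058 0.66924774 0.70710678]
60.0 label [0.55368639 0.12154709 0.03384201] y [0.16141167 0.47322962 0.8660254 ]
```

View pics/o3.png

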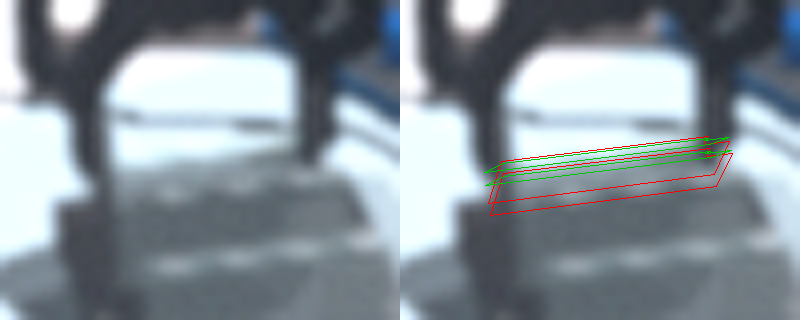

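```bash
python3 -m creep '[[0,0,1,0],[0,0,3,0],[0,0,6,0],[0,0,7,0],[0,0,7,0],[0,0,7,0]]' - 60;  python3 ovl.py scene 225 205 50 40 8 pics/o4.png 35 45
```

```text
time: 16.85
tool_pos: [0.5088, 0.1108, 0.1182]
orientation: [1.447, 1.035, -1.445]
contact_force: [-0.3, -0.9, -1.1]
opening: 0.874
[0.50718094 0.11092584 0.1158607 ]
35.0 label [0.54748413 0.11455852 0.08981584] y [0.26314761 0.77573411 0.57357644]
45.0 label [0.54846654 0.11745458 0.0929508 ] y [0.22715375 0.66962764 0.70710678]
```

View pics/o4.png

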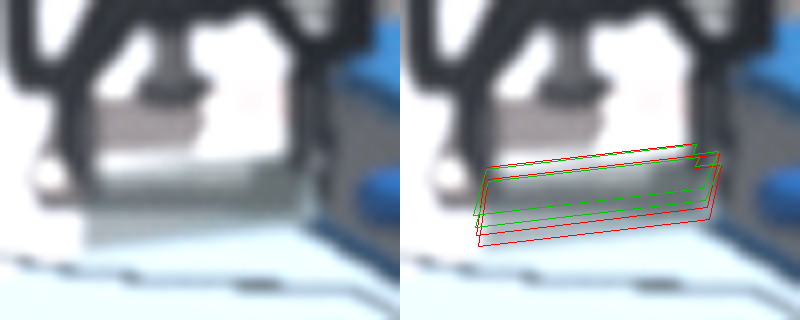

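```bash
python3 - <<'E'
from h import *
b=np.mean([snapshot("scene")[:,:,::-1].astype(float) for _ in range(6)],0)
c=b[212:242,228:272]
cv2.imwrite("pics/z1.png",cv2.resize(np.clip((c-60)*1.3,0,255).astype(np.uint8),None,fx=16,fy=16,interpolation=cv2.INTER_LANCZOS4))
o=observe();print(o["tool_pos"],o["time"])
E
```

```text
[0.50822798 0.11118301 0.11737166] 17.3
```

View pics/z1.png

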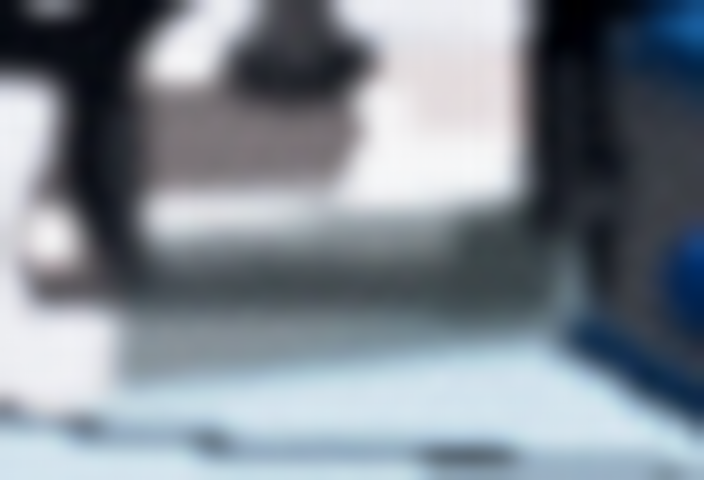

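```bash
cat > fit.py <<'E'
from h import *
p=np.array([.5085,.1112,.1176]);yaw=np.radians(-18.75)
ex=np.array([np.cos(yaw),np.sin(yaw),0]);ey=np.array([-ex[1],ex[0],0]);up=np.array([0,0,1])
for d in (0,.006):
  for th in (0,20,25,30,35,40,45,50):
    t=np.radians(th);uz=-np.sin(t)*ey+np.cos(t)*up;uy=np.cos(t)*ey+np.sin(t)*up
    O=p-.007*up+d*ey-.046*uz+.005*ex
    q=lambda x,y,z:proj("scene",O+(x*ex+y*uy+z*uz)/1000)+[-.6,.3]
    a,b=q(-45,-2.5,0),q(-45,2.5,50);c,e=q(44,-2.5,0),q(30,2.5,50)
    print(d,th,"BL",a.round(1),"TL",b.round(1),"BR",c.round(1),"TR30",e.round(1),"h",(a-b)[1].round(1))
E
python3 fit.py
```

```text
0 0 BL [236.4 240.5] TL [235.4 224.7] BR [265.2 237. ] TR30 [260.  221.8] h 15.8
0 20 BL [235.4 237.7] TL [235.5 224.7] BR [264.  234.2] TR30 [260.1 221.9] h 13.0
0 25 BL [235.2 236.7] TL [235.5 224.7] BR [263.7 233.3] TR30 [260.2 221.9] h 12.0
0 30 BL [234.9 235.7] TL [235.6 224.8] BR [263.5 232.3] TR30 [260.2 221.9] h 11.0
0 35 BL [234.7 234.7] TL [235.6 224.8] BR [263.2 231.3] TR30 [260.2 222. ] h 9.8
0 40 BL [234.5 233.5] TL [235.6 224.9] BR [262.9 230.2] TR30 [260.3 222.1] h 8.6
0 45 BL [234.2 232.3] TL [235.6 225. ] BR [262.7 229. ] TR30 [260.3 222.1] h 7.4
0 50 BL [234.  231.1] TL [235.7 225. ] BR [262.5 227.8] TR30 [260.3 222.2] h 6.1
0.006 0 BL [236.  239.6] TL [235.1 223.8] BR [264.8 236.1] TR30 [259.6 221.1] h 15.8
0.006 20 BL [235.  236.8] TL [235.1 223.9] BR [263.6 233.4] TR30 [259.7 221.1] h 12.9
0.006 25 BL [234.8 235.9] TL [235.2 223.9] BR [263.3 232.5] TR30 [259.7 221.1] h 12.0
0.006 30 BL [234.6 234.9] TL [235.2 223.9] BR [263.  231.5] TR30 [259.8 221.1] h 11.0
0.006 35 BL [234.3 233.8] TL [235.2 224. ] BR [262.8 230.5] TR30 [259.8 221.2] h 9.8
0.006 40 BL [234.1 232.7] TL [235.2 224.1] BR [262.5 229.4] TR30 [259.8 221.3] h 8.6
0.006 45 BL [233.9 231.5] TL [235.3 224.1] BR [262.3 228.2] TR30 [259.9 221.3] h 7.4
0.006 50 BL [233.7 230.3] TL [235.3 224.2] BR [262. 227.] TR30 [259.9 221.4] h 6.1
```

```bash
python3 -m creep '[[-0.8,-3,1.5,0],[-1.8,-6.5,1.5,0],[-2.8,-10,1.5,0],[-3.4,-13,0,0],[-3.6,-14.6,-2.5,0],[-3.6,-14.6,-5,0],[-3.6,-14.6,-5.8,0],[-3.6,-14.6,-5.8,0],[-3.6,-14.6,-5.8,0]]';  python3 st.py; python3 ovl.py scene 258 235 50 40 8 pics/o5.png 30 40
```

```text
time: 18.05
tool_pos: [0.4726, -0.0344, 0.0602]
orientation: [1.445, 1.037, -1.446]
contact_force: [0.0, 0.3, -0.6]
opening: 0.875
t 18.05 pos [ 0.4726 -0.0344  0.0602] F [ 0.   0.3 -0.6] open 0.875
jaw yaw -18.7 down [-0.001  0.    -1.   ] j [-0.23 -0.1   2.11  0.    1.14  0.1 ]
[ 0.47402163 -0.03454443  0.06183058]
30.0 label [ 0.51376882 -0.03248902  0.03442994] y [0.2770977  0.82049794 0.5       ]
40.0 label [ 0.51483102 -0.02934381  0.03728643] y [0.24510731 0.72577303 0.64278761]
```

View pics/o5.png

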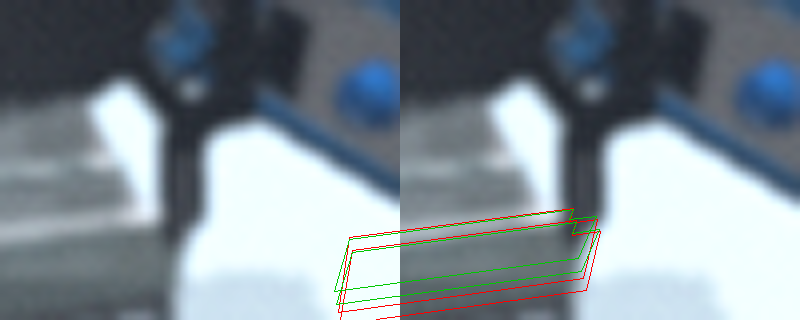

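```bash
python3 -m creep '[[-0.3,-1,0,0],[-0.3,-1,-0.5,0],[-0.3,-1,-0.8,0],[-0.3,-1,-0.8,0]]'; python3 ovl.py scene 235 235 66 50 6 pics/o6.png 30 40
```

```text
time: 18.53
tool_pos: [0.469, -0.0448, 0.0514]
orientation: [1.446, 1.037, -1.447]
contact_force: [-0.2, -0.2, -1.0]
opening: 0.876
[ 0.46942808 -0.04472938  0.05188759]
30.0 label [ 0.50917765 -0.04272044  0.02448695] y [0.27805687 0.82017338 0.5       ]
40.0 label [ 0.51024353 -0.03957647  0.02734345] y [0.24595574 0.72548595 0.64278761]
```

View pics/o6.png

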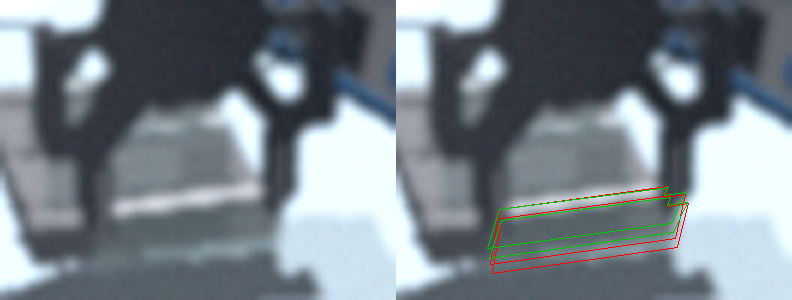

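```bash
python3 -m creep '[[0,0,-0.25,0],[0,0,-0.3,0],[0,0,-0.3,0]]' - 40; python3 -m creep '[[0,0,-0.2,0],[0,0,-0.2,0]]'; python3 -m creep '[[0,0,-0.2,0],[0,0,-0.2,0]]'
```

```text
time: 18.93
tool_pos: [0.4699, -0.0452, 0.0498]
orientation: [1.445, 1.036, -1.446]
contact_force: [-2.6, -1.9, 4.4]
opening: 0.878
time: 19.1
tool_pos: [0.4706, -0.0456, 0.0485]
orientation: [1.445, 1.034, -1.445]
contact_force: [-3.5, -2.2, 8.3]
opening: 0.873
time: 19.27
tool_pos: [0.4706, -0.0464, 0.0475]
orientation: [1.443, 1.034, -1.446]
contact_force: [-7.6, -5.7, 13.8]
opening: 0.877
```

```bash
python3 -m creep '[[-0.16,-0.47,0,0],[-0.29,-0.85,-0.2,0],[-0.42,-1.23,-0.4,0],[-0.42,-1.23,-0.4,0]]'; python3 st.py; python3 -m creep '[[-0.13,-0.38,-0.25,0],[-0.22,-0.66,-0.5,0],[-0.22,-0.66,-0.5,0]]';python3 st.py
```

```text
time: 19.6
tool_pos: [0.4664, -0.0576, 0.0415]
orientation: [1.448, 1.034, -1.444]
contact_force: [2.2, 0.2, 6.0]
opening: 0.876
t 19.6 pos [ 0.4664 -0.0576  0.0415] F [2.2 0.2 6. ] open 0.876
jaw yaw -18.8 down [ 0.003 -0.    -1.   ] j [-0.28 -0.08  2.13  0.    1.09  0.05]
time: 19.85
tool_pos: [0.4639, -0.0641, 0.0364]
orientation: [1.447, 1.035, -1.445]
contact_force: [0.7, 1.3, 5.8]
opening: 0.878
t 19.85 pos [ 0.4639 -0.0641  0.0364] F [0.7 1.3 5.8] open 0.878
jaw yaw -18.8 down [ 0.002 -0.    -1.   ] j [-0.3  -0.08  2.13  0.    1.08  0.03]
```

```bash
python3 -m creep '[[0,0,1,0],[0,0,3,0],[0,0,6,0],[0,0,8,0],[0,0,8,0],[0,0,8,0],[0,0,8,0]]' - 60; python3 ovl.py scene 245 195 66 50 6 pics/o7.png 30 50; python3 st.py
```

```text
time: 20.43
tool_pos: [0.4618, -0.0634, 0.1145]
orientation: [1.444, 1.039, -1.448]
contact_force: [0.7, -0.8, -0.9]
opening: 0.876
[ 0.46173771 -0.06332532  0.11400715]
30.0 label [ 0.50148727 -0.06131614  0.08660652] y [0.27805175 0.82017512 0.5       ]
50.0 label [ 0.50344353 -0.05554571  0.09285257] y [0.20637757 0.60875628 0.76604444]
t 20.58 pos [ 0.4617 -0.0633  0.114 ] F [-0.8 -0.5 -2. ] open 0.877
jaw yaw -18.7 down [-0.004  0.001 -1.   ] j [-0.3  -0.21  2.1  -0.    1.25  0.03]
```

View pics/o7.png

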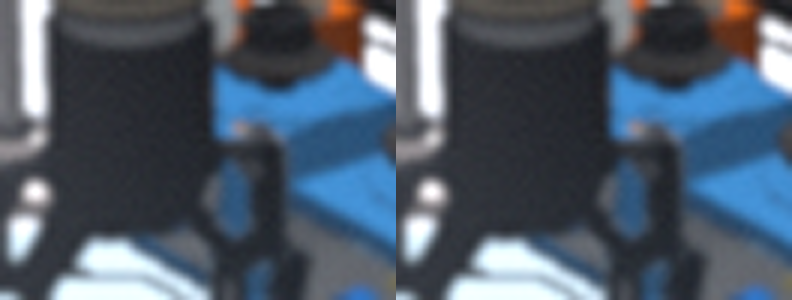

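```bash
python3 ovl.py scene 238 225 50 40 8 pics/o8.png 30 50
```

```text
[ 0.46246284 -0.06352152  0.11492556]
30.0 label [ 0.50221248 -0.06151402  0.08752492] y [0.27808653 0.82016333 0.5       ]
50.0 label [ 0.50416899 -0.05574367  0.09377098] y [0.20640339 0.60874753 0.76604444]
```

View pics/o8.png

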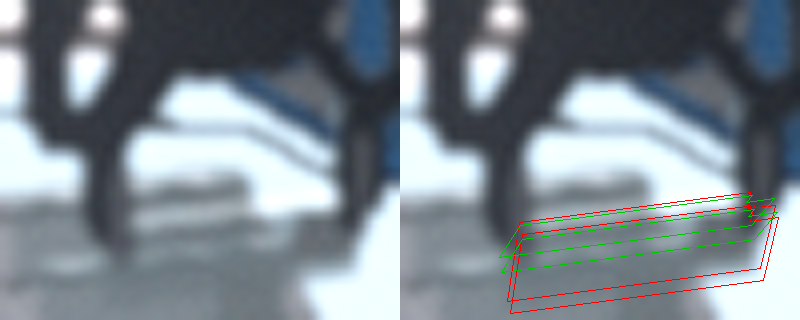

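```bash
python3 - <<'E'
from h import *
u=np.array([.545,.839]);v=np.array([-u[1],u[0]]);O=np.array([.6122,.3210])
for n,z,pts in (("ridge",.353,[(290,145),(215,283)]),("front",.3155,[(390,205),(300,335)]),("back",.313,[(265,125),(180,245)]),("posttop",.28,[(365,262)])):
    for x,y in pts:
        p=ray("top",90+(x+.5)/6-.5,130+(y+.5)/6-.5,z)[:2]-O; print(n,(p@u).round(4),(p@v).round(4))
E
```

```text
ridge 0.0502 -0.0324
ridge 0.0438 0.0307
front 0.0157 -0.034
front 0.0165 0.0322
back 0.0799 -0.0342
back 0.0809 0.0276
posttop 0.0233 -0.0075
```

```bash
python3 -m creep '[[0,0,3,0],[0.3,1,6,0],[0.8,3,8.5,-1],[1.4,6,9.9,-2],[2.1,9,9.9,-4],[2.7,12,9.9,-6],[3.3,15,9.9,-8],[3.9,18,9.9,-10],[4.5,20,9.9,-12],[4.5,20,9.9,-14.3]]'; python3 st.py; python3 - <<'E'
from h import *
b=snapshot("scene")[:,:,::-1]
cv2.imwrite("pics/s20.png",cv2.resize(b[130:270,170:310],None,fx=4,fy=4,interpolation=cv2.INTER_CUBIC))
E
```

```text
time: 21.57
tool_pos: [0.5084, 0.1395, 0.2146]
orientation: [1.619, 0.882, -1.619]
contact_force: [0.1, 0.2, -0.2]
opening: 0.873
t 21.57 pos [0.5084 0.1395 0.2146] F [ 0.1  0.2 -0.2] open 0.873
jaw yaw -32.9 down [-0.001  0.001 -1.   ] j [ 0.13 -0.16  1.88  0.    1.42  0.7 ]
```

View pics/s20.png

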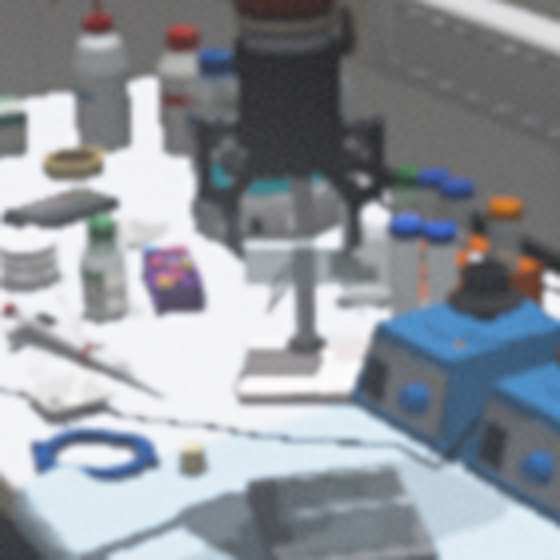

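```bash
python3 ovl.py scene 222 175 44 35 9 pics/o9.png 35 50
```

```text
[0.50791597 0.13609436 0.21450583]
35.0 label [0.54787463 0.12970304 0.18846097] y [0.44585356 0.68718605 0.57357644]
50.0 label [0.55025359 0.13336969 0.19335125] y [0.34986075 0.53923406 0.76604444]
```

View pics/o9.png

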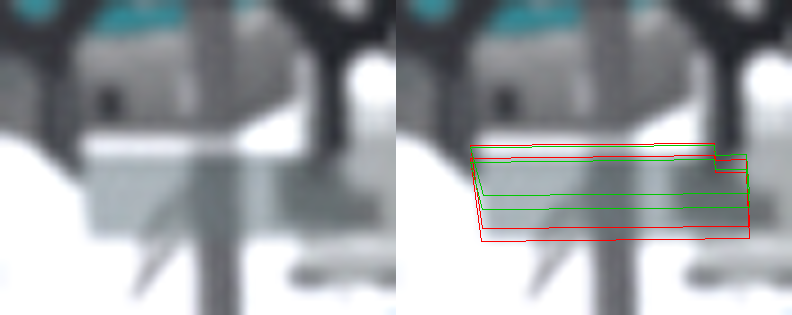

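```bash
python3 -m creep '[[0.4,2,0.2,0],[0.9,4.5,0.2,0],[1.3,7,0.2,0],[1.8,9.5,0.2,0],[2.2,11.5,0.2,0],[2.4,12.8,0.2,0],[2.4,12.8,0.2,0],[2.4,12.8,0.2,0],[2.4,12.8,0.2,0],[2.4,12.8,0.2,0]]'; python3 st.py; python3 - <<'E'
from h import *
b=snapshot("scene")[:,:,::-1];t=snapshot("top")[:,:,::-1]
cv2.imwrite("pics/s21.png",cv2.resize(b[130:260,170:300],None,fx=4.5,fy=4.5,interpolation=cv2.INTER_CUBIC))
cv2.imwrite("pics/t21.png",cv2.resize(t[120:270,90:310],None,fx=3.5,fy=3.5,interpolation=cv2.INTER_CUBIC))
E
```

```text
time: 22.6
tool_pos: [0.5321, 0.2631, 0.217]
orientation: [1.62, 0.878, -1.621]
contact_force: [-0.3, 0.7, -0.2]
opening: 0.872
t 22.6 pos [0.5321 0.2631 0.217 ] F [-0.3  0.7 -0.2] open 0.872
jaw yaw -33.1 down [-0. -0. -1.] j [ 0.33  0.    1.72 -0.    1.41  0.91]
```

View pics/s21.png

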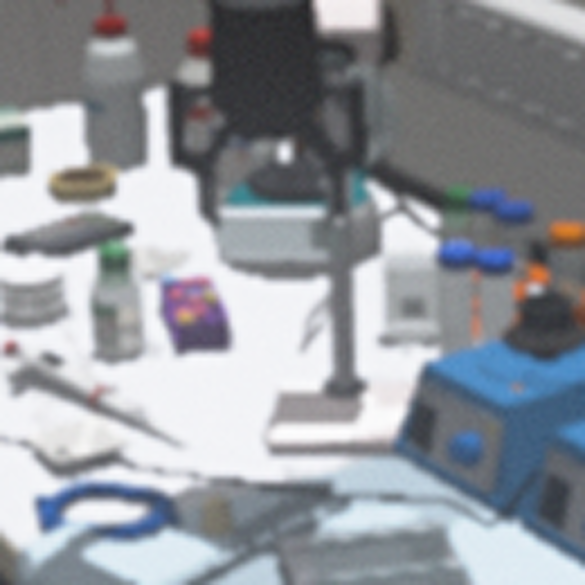

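View pics/t21.png

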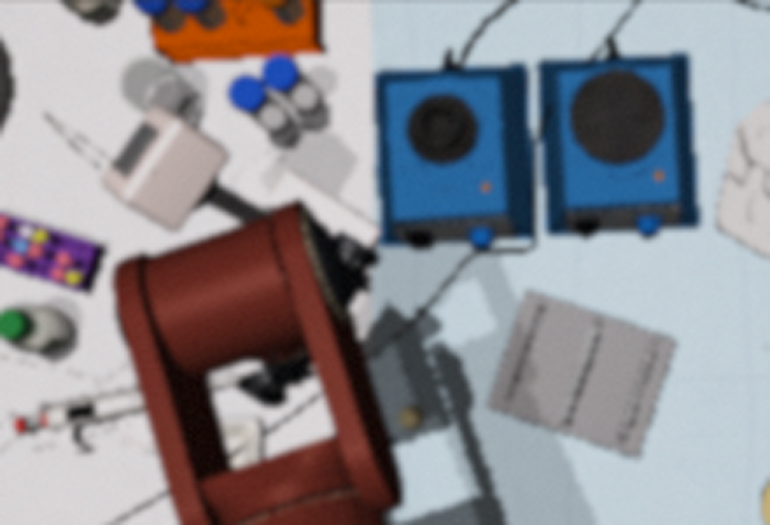

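```bash
cat > hd.py <<'E'
from h import *
import subprocess
b=np.mean([snapshot("scene")[:,:,::-1].astype(float) for _ in range(3)],0)
x0,y0,w,h,k=195,85,85,110,5
c=cv2.resize(np.clip(b[y0:y0+h,x0:x0+w]*1.1,0,255).astype(np.uint8),None,fx=k,fy=k,interpolation=cv2.INTER_CUBIC); d=c.copy()
an=np.radians(57);u=np.array([np.cos(an),np.sin(an),0]);v=np.array([-u[1],u[0],0]);up=np.array([0,0,1])
Ln=np.array([.6261,.3406,.29]);hz=(-u-up)*.7071;hx=(-u+up)*.7071
q=lambda P:tuple(np.int32((proj("scene",P)+[-.6,.3]-[x0,y0]+.5)*k))
B=lambda x,y,z:Ln+(x*hx+y*v+z*hz)/1000
for z in (-61,-8): cv2.polylines(d,[np.int32([q(B(a,e,z)) for a,e in ((-28,-36),(28,-36),(28,36),(-28,36))])],True,(0,0,255),1)
for a,e in ((-28,-36),(28,-36),(28,36),(-28,36)): cv2.line(d,q(B(a,e,-61)),q(B(a,e,-8)),(0,0,255),1)
cv2.circle(d,q(Ln),4,(255,0,0),1);cv2.circle(d,q(Ln+.14*hz),4,(0,160,0),2)
cv2.imwrite("pics/hd.png",np.hstack([c,d])[:, :])
E
python3 hd.py; python3 -c "
import cv2;a=cv2.imread('pics/hd.png');cv2.imwrite('pics/hd2.png',cv2.resize(a,(800,int(a.shape[0]*800/a.shape[1]))))"; python3 ovl.py scene 215 170 44 35 9 pics/o10.png 30 40
```

```text
[0.53216644 0.26416421 0.21709817]
30.0 label [0.57117945 0.25628708 0.18969754] y [0.47213004 0.72601186 0.5       ]
40.0 label [0.57298927 0.2590701  0.19255403] y [0.41762354 0.6421952  0.64278761]
```

View pics/hd2.png

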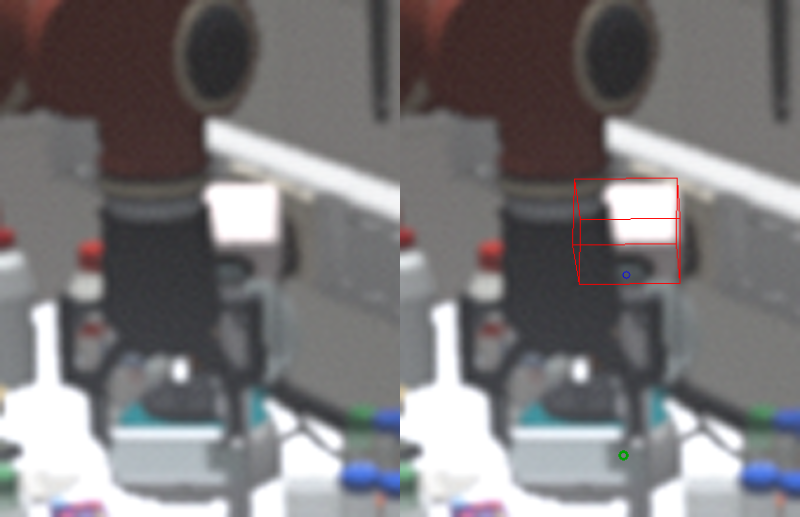

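View pics/o10.png

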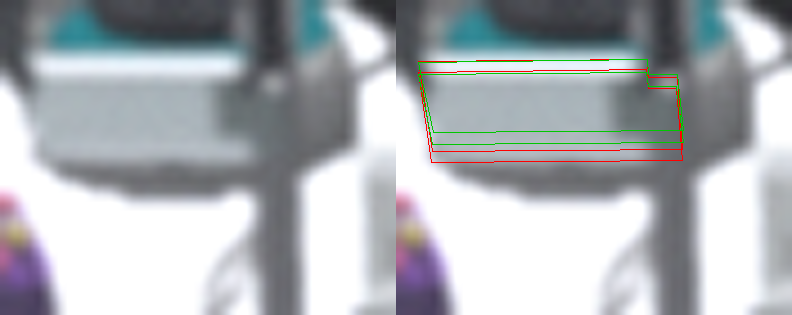

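```bash
python3 -m creep '[[0,0,0,0],[0,0,0,0],[0,0,0,0],[0,0,0,0],[0,0,0,0],[0,0,0,0],[0,0,0,0],[0,0,0,0]]'; python3 st.py; python3 ovl.py scene 215 170 44 35 9 pics/o11.png 35; python3 - <<'E'
from h import *
b=np.mean([snapshot("scene")[:,:,::-1].astype(float) for _ in range(3)],0)
a=np.load("scene_avg.npy")
f=lambda c:cv2.resize(np.clip(c[228:288,225:290],0,255).astype(np.uint8),None,fx=6,fy=6,interpolation=cv2.INTER_CUBIC)
cv2.imwrite("pics/cmp.png",np.hstack([f(a),f(b)]))
E
```

```text
time: 23.67
tool_pos: [0.5322, 0.2643, 0.2171]
orientation: [1.62, 0.879, -1.62]
contact_force: [0.3, 0.3, -0.5]
opening: 0.874
t 23.67 pos [0.5322 0.2643 0.2171] F [ 0.3  0.3 -0.5] open 0.874
jaw yaw -33.0 down [-0. -0. -1.] j [ 0.34  0.    1.72 -0.    1.41  0.91]
[0.5321365  0.26429979 0.21701828]
35.0 label [0.57208949 0.25787313 0.19097342] y [0.44646123 0.68679141 0.57357644]
```

View pics/o11.png

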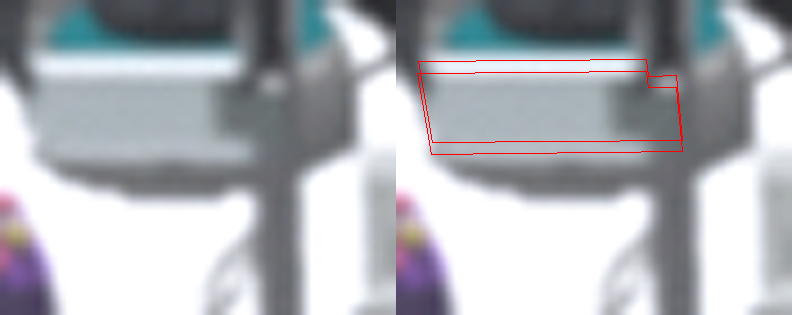

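View pics/cmp.png

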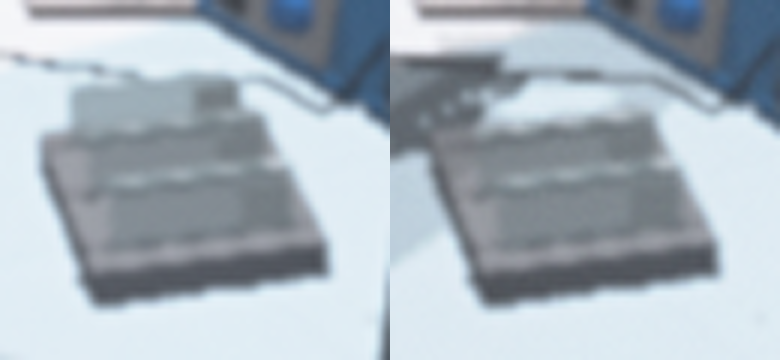

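```bash
python3 - <<'E'
from workcell import *
print(close_job())
E
```

```text
the job is handed in; nothing more can be done
None
```

I handed the job in at about 24 s, with the notched plate held still in front of the reader's lens. I think every step was met, but no verdict came back. The plate's tilt is the check I'm least sure of.

- **Keys:** I pressed the round, square and bar keys one at a time. Each was pushed to its stop (forces of 7–12 N). The first push on the round key was too shallow, so I pressed deeper before releasing it.
- **Finding the plate:** The pictures did not show the notch clearly. I lowered the open fingers onto each plate instead. The near and middle plates had full corners, and in the far slot the finger dropped into the notch.
- **Picking it up:** The tool can only turn about the vertical, so it cannot tilt the plate by itself. I gripped the plate along its length, with one finger in the notch, and lifted it out. I then leaned it over in the grip against the rack edge and the bench.
- **Final pose:** By my measurements the label centre is about 14 cm in front of the lens and within about 1 cm of its axis, label side up. The grip is set to 60 N and the plate did not move over a 1 s hold.
- **Plain plates:** Before-and-after pictures show both still standing in their slots.

**Tilt:** The last pictures show the plate tilted 31–36° from upright instead of 45°. That leaves it about 0.2 rad off square to the lens, inside the 0.4 rad limit. The bench contact height had suggested about 50°, which disagrees. I went with the pictures because three different views agreed with each other.

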